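# Put loose electronic parts back into their stock trays

### The job

Five parts lie loose on the blue mat: a blue film capacitor, a ring choke, an electrolytic capacitor and two relays. Put each back into an empty pocket of the stock tray that already holds parts of its kind, one part to a pocket. Set them down gently rather than drop them, each upright and seated flat on the floor of its pocket, and let go of them all.

Things in the scene. Friction and masses are not known exactly. Their poses are not given: they have to be found in the camera images.
- film_cap: loose blue box-shaped film capacitor lying on the mat, 26 wide (x) x 51 long (y) x 23 mm high; of the length the solid case spans y = -16 to +25 mm and two thin wire leads stick out to y = -26 mm. Grip it across x (26 mm) near y = +4 mm. Origin: centre of its underside; z up. About 31 g.
- relay_1: loose off-white power relay standing on the mat, a block 13 wide (x) x 29 long (y) x 26 mm high; grip it across x (13 mm). Origin: centre of its underside; z up. About 19 g. Identical to relay_2; either may go in either free relay pocket.
- relay_2: the second loose off-white relay, identical to relay_1 (13 x 29 x 26 mm, same axes and origin).
- choke: loose ring choke lying flat on the mat: a black ring core wound with copper wire, 37 to 39 mm in diameter, 17 to 19 mm high; can be gripped across its diameter in any direction. Origin: centre of its underside; z up. About 45 g.
- elcap: loose electrolytic capacitor standing on the mat: a dark blue upright can, 22 mm in diameter, 32 mm high, with a pale top; can be gripped in any direction. Origin: centre of its underside; z up. About 18 g.
- film_tray: film capacitor tray, blue label card: grey fixed strip 60 (x) x 140 (y) x 11 mm, foot flange 66 x 146 x 3 mm, label holder at the +y end, 15 mm long, towards the robot. Origin: centre of underside, z up. Pockets 7 mm deep, floors at z = 4 mm: two, 38 mm (x) by 62 mm (y); y = -33.5 mm holds a blue film capacitor fixed in it, y = +33.5 mm is empty. Long side goes along y, leads either way.
- relay_tray: relay tray, white label card: grey fixed strip 60 (x) x 140 (y) x 11 mm, foot flange 66 x 146 x 3 mm, label holder at the +y end, 15 mm long, towards the robot. Origin: centre of underside, z up. Pockets 7 mm deep, floors at z = 4 mm: three, 25 mm (x) by 40 mm (y); y = -45 mm holds a relay fixed in it, y = 0 and y = +45 mm are empty. Long side goes along y, either way round.
- choke_tray: ring choke tray, orange label card: grey fixed strip 60 (x) x 140 (y) x 11 mm, foot flange 66 x 146 x 3 mm, label holder at the +y end, 15 mm long, towards the robot. Origin: centre of underside, z up. Pockets 7 mm deep, floors at z = 4 mm: two, round, 50 mm across; y = -32 mm holds a choke fixed in it, y = +32 mm is empty.
- elcap_tray: electrolytic capacitor tray, green label card: grey fixed strip 60 (x) x 140 (y) x 11 mm, foot flange 66 x 146 x 3 mm, label holder at the +y end, 15 mm long, towards the robot. Origin: centre of underside, z up. Pockets 7 mm deep, floors at z = 4 mm: three, round, 34 mm across; y = -43 mm and y = 0 hold capacitors fixed in them, y = +43 mm is empty.
Not all that is in view belongs to the job. What is shaped like the choke but turquoise is not meant.

How it is judged:
By the outcome, as a careful person would: the job done as asked, in the order asked, and still so for the second after the job is handed in, with the robot touching nothing.
It also fails if it takes over 128 s, if anything falls off the work surface, if the arm or the gripper's body presses on something with over 40 N, if the wrist force passes 120 N, or if a joint passes its speed limit or range.

### The arm

A 6-joint arm with a two-finger parallel gripper is mounted at the origin on a cart in front of the work surface, level with it; the furniture and walls round the work are solid. World frame = base frame: x ahead of the robot, y to its left, z up, the work surface at z = 0. Lengths are in m, angles in rad, forces in N, time in s.
With the tool pointing down it reaches from about 0.375 to 0.9 m from the base axis. Payload 3.1 kg.
Tool frame: the origin (TCP) lies at the very end of the fingers, on their centre line; the grasp point (between the pads) lies 19 mm behind it (bot.pinch_z is the distance from the TCP to the grasp point, in m); z points along the fingers, y is the line along which they close (so a half turn about z gives the same grasp; the last joint's range is limited). The gripper opens to 87 mm and grips with 3 to 60 N. Pads are 19 mm wide; open, the fingers measure 117 mm over their backs; the gripper's body (75 mm by 190 mm) begins 51 mm behind the grasp point.
Start: joints at [-0.178, 0.527, 1.433, -0, 1.181, -0.178], TCP at [0.625, 0, 0.223] pointing down, gripper open.
Joint ranges: [-3.08, 3.08], [-0.75, 2.2], [0.22, 2.44], [-1.43, 4.57], [0, 2.65], [-2.85, 2.85]. Speed limits (rad/s): [2.79, 2.79, 3.14, 3.14, 3.14, 3.14].

### API

Orientations are given as a 3x3 rotation matrix whose columns are the frame's x, y, z axes.
In Python, from plant import bot, viewer, workorder, finder gives the robot as it stands.
- The arm moves only by the tool play_rows, never from a script. Its argument "targets" is a list of rows, each a list of 6 numbers: the shift along the tool's x, y, z in cm, then the turn, a rotation vector about the tool's x, y, z in rad. A call has 1 to 20 rows; each row shifts and turns the commanded pose from where the row before left it, along the tool's axes as they then stand; what a row does not reach is not made up. A row lasts 1/12 s, in which the tool goes at most 41.7 mm and 7.16 degrees, less where a joint would pass 70% of its speed; a pose out of reach is approached as far as the arm can. A call with a gripper value outside its range is refused whole. "hand" is the finger opening in cm, from 0 to 8.7, set as the call begins (left out, the last holds). The fingers move at their own pace and stop on an object; "force" is the grip in N (left out, the last holds). Time passes only in rows, so rows that do not move let the fingers close. It gives the time, the measured TCP pose, the force, the opening and the grip force at its end, in the units of the state.
- bot.sense(): the state, without advancing time (a new reading comes with each control period).
- viewer.capture(name): name is "scene" or "side" or "wrist"; returns a dict with "color" (400x640x3 uint8, red, green, blue), "mtx" (3x3 intrinsics, pixels), "k1" (the pictures are not rectified: a ray, as slopes to the right and down, at radius r is drawn at 1 + k1 r^2 times it, then the intrinsics apply), "pose" (4x4, takes a point from camera to world coordinates); the wrist camera has in their place "T_tool_cam" (4x4, takes a point from camera to tool coordinates, whose origin is the TCP and whose axes are the flange's). Camera axes: x right, y down, z forward; pixel columns grow to the right and rows downward; lengths in m; the calibration is good to about 2 mm. A picture is of the moment at which its call begins: read the wrist's pose just before it. There is no depth.
- workorder.close_job(): hands the job in; it is judged then, once.
Trained networks look in the newest picture that a camera, given by its name, has taken for a name from the list of things; names that differ only in an ending like _2 or _b are one class to them, and where a whole thing is asked for, a point or a joint stands for the part that bears it (a point fixed in the world has none). Each returns a list of dicts, best first, with "confidence" (0 to 1); they miss things now and then, are a little off and sometimes report something else, mostly with a low value. They report only what shows in the picture. A call takes as long as a camera call. They do not tell look-alikes from the thing itself.
- finder.spot_in(camera, target): "point" ([column, row] in pixels, amid what is visible of it).
- finder.outline_of(camera, target): "pixels" (400x640 bool, what is visible of it) and "point" ([column, row] in pixels, amid what is visible of it).
The state is a dict: "time_s": time; "qpos": joint angles; "joint_vel": joint speeds; "joint_torque": joint torques, N m; "tool_pos": TCP position; "tcp_rot": TCP orientation; "ft_force": force on the tool from outside, world axes, zero at the start; "ft_torque": the same for the moment, N m; "opening": finger opening in m; "gripper_force": force on a finger pad.
Only numpy, scipy, OpenCV 4.12 (cv2) and the standard library are available. Lean on these libraries where they do the work, as an engineer would, in place of code of your own. Each camera call takes 0.05 s, during which the arm holds its last target. There are 200 camera calls.

## Working session

There is one attempt and no reset: what is moved stays moved. The work goes in short steps, Python scripts to look and compute and a tool call to move; the robot and the scene stay as the last step left them, time stands still between calls to the robot, and variables do not carry over. Pictures are saved under pics/ and viewed, at most 14 in all, crops included, and the job is handed in when it is done.

Besides the shell and the picture viewer there is one more tool, called after "Request:" by a JSON object that holds its "fn" and its "kwargs". play_rows: Moves the arm, as the interface text tells. Its arguments: {"type":"object","properties":{"targets":{"type":"array"},"hand":{"type":"number"},"force":{"type":"number"}},"required":["targets"]}

```bash
ls; mkdir -p pics; python3 - <<'E'
from plant import bot, viewer, finder
import cv2
s=bot.sense(); print(s['time_s'],s['tool_pos'],s['tcp_rot'],s['opening'],bot.pinch_z)
for n in ['scene','side','wrist']:
    c=viewer.capture(n); cv2.imwrite(f'pics/{n}0.png',c['color'][:,:,::-1])
    print(n,c['mtx'],c['k1'],c.get('pose',c.get('T_tool_cam')))
    for t in ['film_cap','relay_1','choke','elcap','film_tray','relay_tray','choke_tray','elcap_tray']:
        print(n,t,[(round(d['confidence'],2),[round(float(v)) for v in d['point']]) for d in finder.spot_in(n,t)][:5])
E
```

```text
pics
0.0 [6.24259129e-01 1.34519832e-04 2.21572458e-01] [[ 2.50636388e-05  9.99997671e-01 -2.15810028e-03]
 [ 9.99999938e-01 -2.43041102e-05  3.51968649e-04]
 [ 3.51915379e-04 -2.15810897e-03 -9.99997609e-01]] 0.08748550746586456 0.0187
scene [[399.58769124   0.         317.2976343 ]
 [  0.         399.58769124 198.69758293]
 [  0.           0.           1.        ]] 0.0020851644969521505 [[ 0.82855051 -0.26329405  0.49414603  0.04974203]
 [-0.55990643 -0.39429959  0.72871985 -1.08161657]
 [ 0.00297397 -0.88045674 -0.47411716  0.49448857]
 [ 0.          0.          0.          1.        ]]
scene film_cap []
scene relay_1 [(0.56, [244, 198]), (0.55, [241, 214])]
scene choke [(0.83, [396, 292]), (0.67, [274, 205])]
scene elcap [(0.44, [260, 185])]
scene film_tray [(0.87, [340, 218])]
scene relay_tray [(0.83, [314, 189])]
scene choke_tray [(0.88, [306, 177])]
scene elcap_tray [(0.64, [332, 205]), (0.31, [244, 214])]
side [[374.55962433   0.         316.52034556]
 [  0.         374.55962433 197.64118816]
 [  0.           0.           1.        ]] -0.08323227938630216 [[-0.95786955 -0.133
[... 424 characters left out ...]
 [(0.65, [303, 265]), (0.64, [235, 256])]
side elcap_tray [(0.79, [281, 216])]
wrist [[289.82459604   0.         318.04501943]
 [  0.         289.82459604 198.53276226]
 [  0.           0.           1.        ]] -0.029950014053629143 [[ 6.56705807e-05 -9.56614260e-01 -2.91357433e-01  8.07251534e-02]
 [ 9.99999908e-01  1.86219610e-04 -3.86019874e-04  4.18250234e-04]
 [ 4.23528584e-04 -2.91357381e-01  9.56614184e-01 -1.62659340e-01]
 [ 0.00000000e+00  0.00000000e+00  0.00000000e+00  1.00000000e+00]]
wrist film_cap [(0.57, [185, 262])]
wrist relay_1 []
wrist choke []
wrist elcap []
wrist film_tray []
wrist relay_tray [(0.69, [267, 331])]
wrist choke_tray [(0.92, [312, 306])]
wrist elcap_tray []
```

View pics/scene0.png

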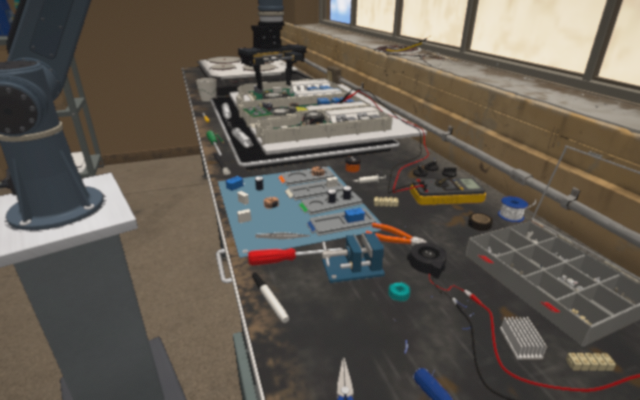

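View pics/side0.png

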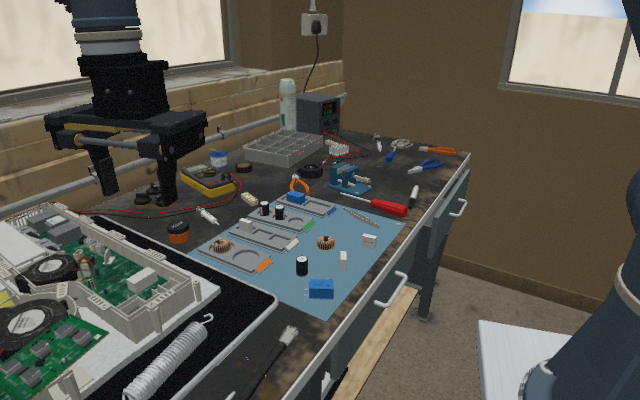

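View pics/wrist0.png

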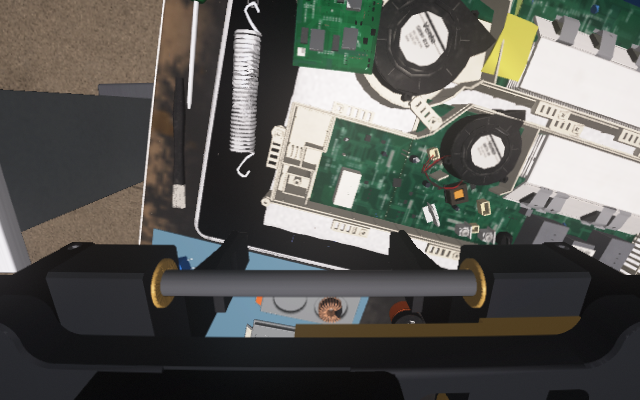

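Side view: loose film cap (321,289), elcap (302,266), relays (343,259) and (370,240), and copper choke (326,242). Front to back, the trays are orange (choke), white (relay), green (elcap) and blue (film). The turquoise ring in the scene view (400,291), the black rings and the fixed choke in its tray (220,246) are not meant.

```bash
cat > h.py <<'E'
import numpy as np, cv2
from plant import bot, viewer, finder
def grab(n):
    s=bot.sense(); c=viewer.capture(n)
    if n=='wrist':
        T=np.eye(4); T[:3,:3]=s['tcp_rot']; T[:3,3]=s['tool_pos']; c['pose']=T@c['T_tool_cam']
    return c
def slopes(c,p):
    m=c['mtx']; u=np.array([(p[0]-m[0,2])/m[0,0],(p[1]-m[1,2])/m[1,1]]); v=u.copy()
    for _ in range(20): v=u/(1+c['k1']*(v@v))
    return v
def ray(c,p):
    v=slopes(c,p); d=c['pose'][:3,:3]@np.array([*v,1]); return c['pose'][:3,3],d/np.linalg.norm(d)
def onplane(c,p,z):
    o,d=ray(c,p); return o+d*(z-o[2])/d[2]
def proj(c,P):
    P=np.atleast_2d(P); q=(P-c['pose'][:3,3])@c['pose'][:3,:3]; v=q[:,:2]/q[:,2:]
    v=v*(1+c['k1']*(v**2).sum(1,keepdims=True)); return v*c['mtx'][0,0]+c['mtx'][:2,2]
def tri(rays):
    A=0;b=0
    for o,d in rays:
        M=np.eye(3)-np.outer(d,d); A=A+M; b=b+M@o
    return np.linalg.solve(A,b)
E
python3 - <<'E'
from h import *
c=grab('side')
P=dict(film=(321,289,.012),elcap=(302,266,.016),r1=(343,259,.013),r2=(370,240,.013),choke=(326,242,.009),
 t_ch=(235,256,.011),t_re=(264,234,.011),t_el=(281,216,.011),t_fi=(306,203,.011),matR=(405,221,0),matB=(326,318,0),matL=(190,252,0))
for k,v in P.items(): print(k,onplane(c,v[:2],v[2]).round(3))
E
```

```text
film [ 0.415 -0.143  0.012]
elcap [ 0.466 -0.192  0.016]
r1 [ 0.398 -0.241  0.013]
r2 [ 0.359 -0.326  0.013]
choke [ 0.448 -0.296  0.009]
t_ch [ 0.605 -0.189  0.011]
t_re [ 0.584 -0.284  0.011]
t_el [ 0.579 -0.371  0.011]
t_fi [ 0.544 -0.455  0.011]
matR [ 0.295 -0.456  0.   ]
matB [ 0.391 -0.09   0.   ]
matL [ 0.709 -0.187  0.   ]
```

Request:
{"fn": "play_rows", "kwargs": {"targets": [[-3, -1.2, -0.5, 0, 0, 0], [-3, -1.2, -0.5, 0, 0, 0], [-3, -1.2, -0.5, 0, 0, 0], [-3, -1.2, -0.5, 0, 0, 0], [-3, -1.2, -0.5, 0, 0, 0], [-3, -1.2, -0.5, 0, 0, 0], [-3, -1.2, -0.5, 0, 0, 0], [-3, -1.2, -0.5, 0, 0, 0], [-3, -1.2, -0.5, 0, 0, 0], [-3, -1.2, -0.5, 0, 0, 0], [0, 0, 0, 0, 0, 0], [0, 0, 0, 0, 0, 0]]}}

```text
time_s: 2.4
tool_pos: [0.5045, -0.3017, 0.2728]
tcp_rot: [[0.004, 1.0, 0.001], [1.0, -0.004, -0.0], [-0.0, 0.001, -1.0]]
ft_force: [0.8, 0.3, 0.4]
opening: 0.0872
gripper_force: 0.0
```

```bash
cat > look.py <<'E'
import sys,pickle
from h import *
tag=sys.argv[1]; c=grab('wrist'); cv2.imwrite(f'pics/{tag}.png',c['color'][:,:,::-1])
print(c['pose'].round(4))
out={}
for t in ['film_cap','relay_1','choke','elcap','film_tray','relay_tray','choke_tray','elcap_tray']:
    r=finder.outline_of('wrist',t); out[t]=r
    for d in r[:4]:
        print(t,round(d['confidence'],2),[round(float(v),1) for v in d['point']],int(d['pixels'].sum()),onplane(c,d['point'],.01)[:2].round(4))
pickle.dump((c,out),open(tag+'.pkl','wb'))
E
python3 look.py w1
```

```text
[[ 1.000e+00 -3.400e-03 -6.000e-04  5.051e-01]
 [-3.500e-03 -9.565e-01 -2.916e-01 -2.209e-01]
 [ 4.000e-04  2.916e-01 -9.565e-01  4.355e-01]
 [ 0.000e+00  0.000e+00  0.000e+00  1.000e+00]]
film_cap 0.83 [250.5, 49.0] 832 [ 0.4152 -0.1412]
relay_1 0.55 [219.0, 177.4] 277 [ 0.3557 -0.3168]
relay_1 0.55 [242.7, 120.0] 271 [ 0.398  -0.2334]
choke 0.62 [275.5, 158.6] 432 [ 0.4423 -0.2888]
choke 0.49 [241.7, 121.2] 299 [ 0.3964 -0.235 ]
elcap 0.56 [289.2, 85.7] 265 [ 0.4656 -0.1879]
elcap 0.49 [392.9, 91.7] 5523 [ 0.6092 -0.196 ]
film_tray 0.74 [336.6, 255.8] 2915 [ 0.5348 -0.4486]
relay_tray 0.86 [370.2, 150.8] 4637 [ 0.5814 -0.2778]
choke_tray 0.67 [393.6, 92.0] 5513 [ 0.6102 -0.1964]
elcap_tray 0.58 [361.5, 204.1] 3912 [ 0.5719 -0.3598]
```

View pics/w1.png

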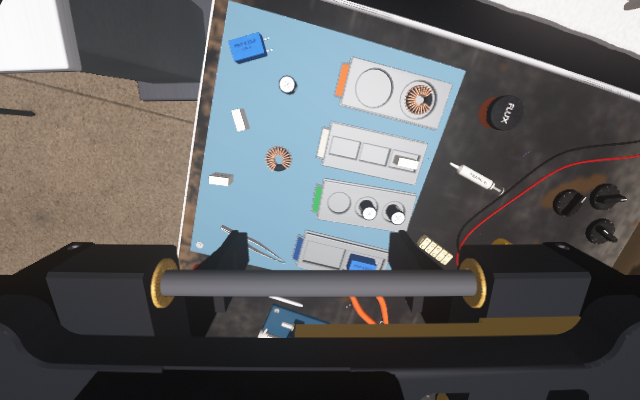

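This view shows the loose film cap (248,46), elcap (288,85), relays (239,120) and (219,180), and choke (278,158). The empty pockets are choke (374,87), relay (345,147) and (375,153), elcap (339,202) and film (322,250). The look-alikes are the fixed choke (419,99) and the FLUX tin (502,112). I'll take a second view further along -y.

Request:
{"fn": "play_rows", "kwargs": {"targets": [[-2.5, 0, 0, 0, 0, 0], [-2.5, 0, 0, 0, 0, 0], [-2.5, 0, 0, 0, 0, 0], [-2.5, 0, 0, 0, 0, 0], [0, 0, 0, 0, 0, 0], [0, 0, 0, 0, 0, 0]]}}

```text
time_s: 3.35
tool_pos: [0.5049, -0.4007, 0.2721]
tcp_rot: [[0.001, 1.0, -0.0], [1.0, -0.001, 0.001], [0.001, -0.0, -1.0]]
ft_force: [1.2, 0.6, -0.1]
opening: 0.0866
gripper_force: 0.0
```

```bash
python3 look.py w2
```

```text
[[ 1.000e+00 -1.100e-03 -1.000e-03  5.054e-01]
 [-1.400e-03 -9.568e-01 -2.908e-01 -3.201e-01]
 [-6.000e-04  2.908e-01 -9.568e-01  4.348e-01]
 [ 0.000e+00  0.000e+00  0.000e+00  1.000e+00]]
relay_1 0.88 [235.1, 41.3] 338 [ 0.3951 -0.2308]
relay_1 0.73 [213.0, 109.1] 259 [ 0.3571 -0.3173]
choke 0.83 [268.8, 86.6] 535 [ 0.4374 -0.2879]
elcap 0.74 [287.0, 7.2] 247 [ 0.4653 -0.191 ]
elcap 0.46 [341.6, 201.6] 4014 [ 0.5412 -0.4542]
film_tray 0.61 [341.8, 200.8] 4048 [ 0.5415 -0.4529]
relay_tray 0.73 [375.0, 83.0] 5674 [ 0.5835 -0.2834]
choke_tray 0.69 [406.2, 22.7] 5020 [ 0.6207 -0.2088]
elcap_tray 0.57 [365.0, 138.5] 4776 [ 0.5729 -0.3587]
```

View pics/w2.png

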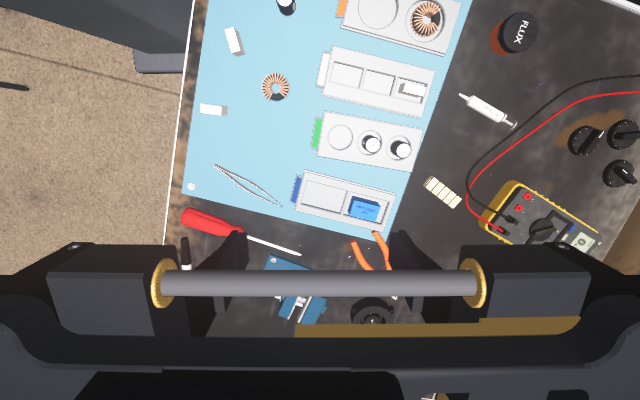

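```bash
cat > fit.py <<'E'
import pickle
from h import *
from scipy.optimize import minimize
V=[pickle.load(open(f'w{i}.pkl','rb'))[0] for i in (1,2)]
S=4
def hullmask(c,P,box):
    p=(proj(c,P)-box[:2]+.5)*S-.5
    m=np.zeros(((box[3]-box[1])*S,(box[2]-box[0])*S),np.uint8)
    cv2.fillConvexPoly(m,cv2.convexHull((p*16).astype(np.int32)),1,shift=4); return m>0
def R2(a): return np.array([[np.cos(a),-np.sin(a)],[np.sin(a),np.cos(a)]])
def boxpts(x0,x1,y0,y1,h):
    return np.array([(x,y,z) for x in(x0,x1) for y in(y0,y1) for z in(0,h)])
def cyl(r,h):
    t=np.linspace(0,2*np.pi,40); return np.array([(r*np.cos(a),r*np.sin(a),z) for a in t for z in(0,h)])
M=dict(film=(boxpts(-.013,.013,-.016,.025,.023),(.415,-.141)),r1=(boxpts(-.0065,.0065,-.0145,.0145,.026),(.395,-.232)),
 r2=(boxpts(-.0065,.0065,-.0145,.0145,.026),(.357,-.317)),choke=(cyl(.019,.018),(.438,-.288)),elcap=(cyl(.011,.032),(.465,-.19)))
def place(P,q,z=0):
    o=P.copy(); o[:,:2]=P[:,:2]@R2(q[2]).T+q[:2]; o[:,2]+=z; return o
def segs(c,ctr):
    u=proj(c,[[*ctr,.01]])[0]
    b=np.array([u[0]-34,u[1]-34,u[0]+34,u[1]+34]).round().astype(int); b=np.clip(b,0,[640,400,640,400])
    if not (5<u[1]<395): return None
    im=c['color'][b[1]:b[3],b[0]:b[2]].astype(float)
    mat=np.median(im.reshape(-1,3),0); m=(np.linalg.norm(im-mat,axis=2)>45).astype(np.uint8)
    m=cv2.morphologyEx(m,cv2.MORPH_CLOSE,np.ones((7,7))); m=cv2.morphologyEx(m,cv2.MORPH_OPEN,np.ones((4,4)))
    n,l,st,ce=cv2.connectedComponentsWithStats(m)
    k=1+np.argmin([np.linalg.norm(ce[i]-(u-b[:2])) - st[i,4]*.01 for i in range(1,n)]); m=(l==k)
    return b,cv2.resize(m.astype(np.float32),None,fx=S,fy=S,interpolation=cv2.INTER_LINEAR)>.5,(ce[k]+b[:2]),st[k,4]
if __name__=='__main__':
  res={}
  vis=[cv2.resize(c['color'][:,:,::-1],None,fx=3,fy=3,interpolation=cv2.INTER_CUBIC) for c in V]
  for n,(P,c0) in M.items():
    sg=[(c,segs(c,c0)) for c in V]; sg=[(c,s) for c,s in sg if s and s[1].size and s[0][1]>0]
    def cost(q):
        tot=0
        for c,s in sg:
            h=hullmask(c,place(P,q),s[0]); tot+=1-(h&s[1]).sum()/(h|s[1]).sum()
        return tot/len(sg)
    best=min((minimize(cost,[*c0,a],method='Nelder-Mead',options=dict(initial_simplex=[[*c0,a],[c0[0]+.006,c0[1],a],[c0[0],c0[1]+.006,a],[*c0,a+.3]],xatol=1e-4,fatol=1e-4)) for a in np.arange(0,2*np.pi,np.pi/4)),key=lambda r:r.fun)
    res[n]=best.x; print(n,best.x.round(4),'1-IoU',round(best.fun,3),[(s[2].round(1),int(s[3])) for c,s in sg],
      'tri' if len(sg)>1 else '', tri([ray(c,s[2]) for c,s in sg]).round(4) if len(sg)>1 else '')
    for v,c in zip(vis,V):
        p=cv2.convexHull(((proj(c,place(P,best.x))+.5)*3).astype(np.int32)); cv2.polylines(v,[p],True,(0,0,255),1)
  pickle.dump(res,open('parts.pkl','wb'))
  cv2.imwrite('pics/fit1.png',vis[0][0:600,560:1000])
E
python3 fit.py
```

```text
film [ 0.4095 -0.1427  4.9546] 1-IoU 0.051 [(array([249. ,  48.7]), 876)]  
r1 [ 0.3966 -0.2336  0.2481] 1-IoU 0.101 [(array([241. , 120.3]), 280), (array([235.1,  42.2]), 362)] tri [ 0.3974 -0.2335  0.0181]
r2 [ 0.36   -0.3191  1.4631] 1-IoU 0.466 [(array([221.6, 179.6]), 268), (array([191.9, 106. ]), 1331)] tri [ 0.3672 -0.3104  0.0721]
choke [ 0.4478 -0.2904 -0.1828] 1-IoU 0.098 [(array([279.1, 159.5]), 537), (array([275.8,  87.8]), 632)] tri [ 0.4476 -0.2897  0.0126]
elcap [ 0.4657 -0.1891  3.3088] 1-IoU 0.051 [(array([288.5,  85.8]), 282)]
```

View pics/fit1.png

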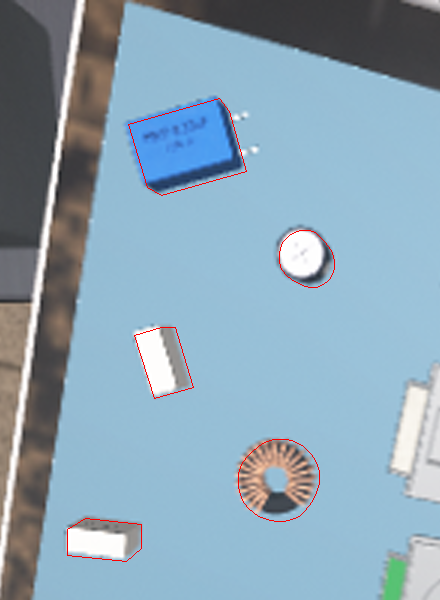

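Overlay fits well: film cap (187,145 in the crop, leads to the right), elcap, relay 1, choke and relay 2 all line up. Next I fit the trays.

```bash
cat > tray.py <<'E'
from fit import *
from scipy.ndimage import map_coordinates
def rect(cx,cy,w,l,z):
    w/=2;l/=2;t=np.linspace(-1,1,60);o=np.ones(60)
    return np.vstack([np.c_[cx+w*t,cy+l*o,z*o],np.c_[cx+w*t,cy-l*o,z*o],np.c_[cx+w*o,cy+l*t,z*o],np.c_[cx-w*o,cy+l*t,z*o]])
def circ(cy,d):
    t=np.linspace(0,2*np.pi,120); return np.c_[d/2*np.cos(t),cy+d/2*np.sin(t),.011+0*t]
st=rect(0,0,.06,.14,.011)
T=dict(film=(np.vstack([st,rect(0,.0335,.038,.062,.011),rect(0,-.0335,.038,.062,.011)]),(.5415,-.453),.0335),
 relay=(np.vstack([st]+[rect(0,y,.025,.04,.011) for y in(-.045,0,.045)]),(.583,-.282),0),
 choke=(np.vstack([st,circ(.032,.05),circ(-.032,.05)]),(.611,-.197),.032),
 elcap=(np.vstack([st]+[circ(y,.034) for y in(-.043,0,.043)]),(.572,-.359),.043))
G=[]
for c in V:
    g=cv2.GaussianBlur(cv2.cvtColor(c['color'],cv2.COLOR_RGB2GRAY).astype(float),(0,0),.8)
    gx,gy=cv2.Sobel(g,-1,1,0),cv2.Sobel(g,-1,0,1); m=np.hypot(gx,gy); m=np.minimum(m,120); m[238:]=np.nan; G.append(m)
res={}; vis=[cv2.resize(c['color'][:,:,::-1],None,fx=3,fy=3,interpolation=cv2.INTER_CUBIC) for c in V]
def cost(q,P,sep=False):
    o=[]
    for c,g in zip(V,G):
        p=proj(c,place(P,q)); v=map_coordinates(g,[p[:,1],p[:,0]],order=1,cval=np.nan)
        o.append(np.nan if np.isnan(v).mean()>.35 else np.nanmean(v))
    return -np.nanmean(o)
for n,(P,c0,py) in T.items():
    b=None
    for dx in np.arange(-.012,.013,.003):
        for dy in np.arange(-.009,.010,.003):
            for a in np.arange(1.2,1.5,.03):
                q=[c0[0]+dx,c0[1]+dy,a]; f=cost(q,P)
                if b is None or f<b[0]: b=(f,q)
    q=b[1]
    r=minimize(cost,q,args=(P,),method='Nelder-Mead',options=dict(initial_simplex=[q,[q[0]+.002,q[1],q[2]],[q[0],q[1]+.002,q[2]],[q[0],q[1],q[2]+.02]],xatol=1e-5))
    res[n]=r.x; print(n,r.x.round(4),round(r.fun,1),'pocket',place(np.array([[0,py,.004]]),r.x)[0].round(4))
    for v,c in zip(vis,V):
        for p in proj(c,place(P,r.x)): cv2.circle(v,tuple(((p+.5)*3).astype(int)),0,(0,0,255),-1)
q=res['relay']; print('relay pockets',place(np.array([[0,.045,0],[0,0,0]]),q).round(4))
pickle.dump(res,open('trays.pkl','wb'))
cv2.imwrite('pics/fit2.png',np.hstack([vis[0][150:750,920:1320],vis[1][60:660,920:1320]])[:600,:800])
# r2 from view 1 only
P,c0=M['r2']; s=segs(V[0],c0)
f=lambda q:1-(lambda h:(h&s[1]).sum()/(h|s[1]).sum())(hullmask(V[0],place(P,q),s[0]))
r=minimize(f,[.36,-.319,1.46],method='Nelder-Mead',options=dict(initial_simplex=[[.36,-.319,1.46],[.366,-.319,1.46],[.36,-.313,1.46],[.36,-.319,1.7]]));print('r2',r.x.round(4),r.fun)
print(bot.sense()['qpos'].round(3))
E
python3 tray.py
```

```text
film [ 0.5428 -0.4564  1.2894] -80.3 pocket [ 0.5106 -0.4471  0.004 ]
relay [ 0.5893 -0.2815  1.3526] -75.2 pocket [ 0.5893 -0.2815  0.004 ]
choke [ 0.6145 -0.1986  1.3305] -78.9 pocket [ 0.5834 -0.191   0.004 ]
elcap [ 0.5821 -0.3653  1.3915] -77.3 pocket [ 0.5398 -0.3577  0.004 ]
relay pockets [[ 0.5453 -0.2718  0.    ]
 [ 0.5893 -0.2815  0.    ]]
r2 [ 0.3602 -0.3196  1.5129] 0.11334438458350604
[-0.842  0.505  1.324  0.     1.312 -0.843]
```

View pics/fit2.png

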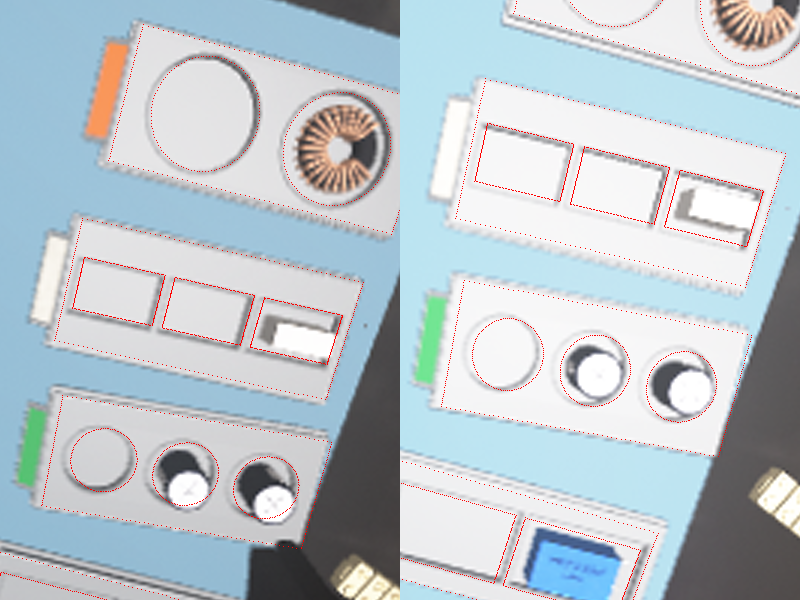

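Tray fits line up with all the pocket edges in both views. Candidates are chosen, and the crop confirmed the copper choke at w1 (278,158). Next I compute the moves.

```bash
cat > plan.py <<'E'
import sys
from h import *
from scipy.spatial.transform import Rotation as Ro
def go(x,y,z,phi):
    s=bot.sense(); p=np.radians(phi); X=np.array([np.cos(p),np.sin(p),0]); Z=np.array([0,0,-1.]); D=np.c_[X,np.cross(Z,X),Z]
    rv=Ro.from_matrix(s['tcp_rot'].T@D).as_rotvec(); sh=D.T@(np.array([x,y,z])-s['tool_pos'])*100
    print('t',round(s['time_s'],1),'turn',rv.round(4),'then shift cm',sh.round(2),'j6',s['qpos'][5].round(2),'open',s['opening'].round(4))
if __name__=='__main__': go(*map(float,sys.argv[1:]))
E
python3 - <<'E'
from plan import *; import pickle
c=grab('side'); w=pickle.load(open('w1.pkl','rb'))[0]
for n,p in dict(film_cap=(249,48.7),elcap=(288.5,85.8),choke=(279.1,159.5)).items():
    for d in finder.spot_in('side',n)[:2]: print(n,d['confidence'],tri([ray(w,p),ray(c,d['point'])]).round(4))
go(.4139,-.1416,.10,13.9)
E
```

```text
film_cap 0.79 [ 0.4126 -0.1434  0.0191]
elcap 0.72 [ 0.4658 -0.1887  0.0195]
choke 0.8 [ 0.4494 -0.2888  0.0156]Traceback (most recent call last):
  File "<stdin>", line 5, in <module>
  File "plan.py", line 7, in go
    print('t',round(s['time_s'],1),'turn',rv.round(4),'then shift cm',sh.round(2),'j6',s['qpos'][5].round(2),'open',s['opening'].round(4))
                                                                                                                    ^^^^^^^^^^^^^^^^^^
AttributeError: 'float' object has no attribute 'round'
```

Heights agree with the text.

```bash
sed -i "s/s\['opening'\].round(4)/round(s['opening'],4)/" plan.py; python3 plan.py .4139 -.1416 .10 13.9
```

```text
t 4.0 turn [1.0000e-04 1.0000e-04 1.3284e+00] then shift cm [ -2.64 -27.26  17.26] j6 -0.84 open 0.0869
```

Request:
{"fn": "play_rows", "kwargs": {"hand": 5.5, "force": 15, "targets": [[0, 0, 0, 0, 0, 0.12], [0, 0, 0, 0, 0, 0.12], [0, 0, 0, 0, 0, 0.12], [0, 0, 0, 0, 0, 0.12], [0, 0, 0, 0, 0, 0.12], [0, 0, 0, 0, 0, 0.12], [0, 0, 0, 0, 0, 0.12], [0, 0, 0, 0, 0, 0.12], [0, 0, 0, 0, 0, 0.12], [0, 0, 0, 0, 0, 0.12], [0, 0, 0, 0, 0, 0.12], [-0.3, -3.4, 2.1, 0, 0, 0], [-0.3, -3.4, 2.1, 0, 0, 0], [-0.3, -3.4, 2.1, 0, 0, 0], [-0.3, -3.4, 2.1, 0, 0, 0], [-0.3, -3.4, 2.1, 0, 0, 0], [-0.3, -3.4, 2.1, 0, 0, 0], [-0.3, -3.4, 2.1, 0, 0, 0], [-0.3, -3.4, 2.1, 0, 0, 0], [0, 0, 0, 0, 0, 0]]}}

```text
time_s: 5.67
tool_pos: [0.4066, -0.1345, 0.1017]
tcp_rot: [[0.968, 0.251, -0.014], [0.251, -0.968, 0.01], [-0.011, -0.013, -1.0]]
ft_force: [-0.5, 0.3, -0.7]
opening: 0.0553
gripper_force: 0.0
```

```bash
python3 plan.py .4139 -.1416 .010 13.9
```

```text
t 5.7 turn [-0.0131  0.0112  0.0114] then shift cm [0.54 0.86 9.17] j6 0.73 open 0.0553
```

Request:
{"fn": "play_rows", "kwargs": {"targets": [[0, 0, 0, 0, 0, 0], [0, 0, 0, 0, 0, 0], [0, 0, 0, 0, 0, 0]]}}

```text
time_s: 5.92
tool_pos: [0.4162, -0.1442, 0.1053]
tcp_rot: [[0.969, 0.248, 0.003], [0.248, -0.969, -0.002], [0.003, 0.003, -1.0]]
ft_force: [0.1, -0.2, -0.5]
opening: 0.055
gripper_force: 0.0
```

```bash
python3 plan.py .4139 -.1416 .010 13.9; python3 look.py w3; python3 look.py w3b >/dev/null
```

```text
t 5.9 turn [ 0.0031 -0.0027  0.0076] then shift cm [-0.16 -0.31  9.53] j6 0.73 open 0.055
[[ 0.2476 -0.9275 -0.2802  0.494 ]
 [-0.9689 -0.2364 -0.0738 -0.1236]
 [ 0.0022  0.2897 -0.9571  0.2681]
 [ 0.      0.      0.      1.    ]]
film_cap 0.61 [312.7, 204.7] 1430 [ 0.4113 -0.1402]
film_cap 0.28 [622.7, 197.3] 2622 [ 0.4923 -0.4285]
relay_1 0.93 [402.8, 244.0] 658 [ 0.3938 -0.2357]
choke 0.95 [471.9, 211.4] 1399 [ 0.4422 -0.2888]
choke 0.45 [402.5, 243.8] 646 [ 0.3939 -0.2353]
elcap 0.8 [382.5, 162.4] 744 [ 0.4656 -0.1913]
film_tray 0.57 [622.4, 196.3] 2630 [ 0.4931 -0.4276]
relay_tray 0.56 [519.4, 67.3] 12266 [ 0.571  -0.2782]
relay_tray 0.33 [419.2, 38.1] 7269 [ 0.5696 -0.1892]
choke_tray 0.96 [418.9, 40.6] 7308 [ 0.5678 -0.1895]
elcap_tray 0.71 [594.5, 103.5] 10885 [ 0.5622 -0.3563]
```

View pics/w3.png

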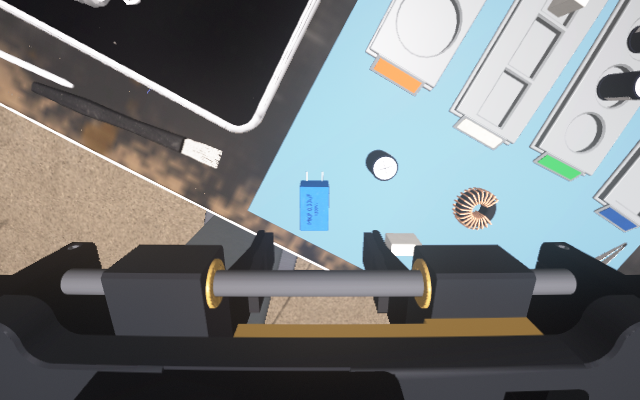

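Wrist view: film cap upright at (314,205), squarely between the fingers, with leads away from me. Descending and gripping.

Request:
{"fn": "play_rows", "kwargs": {"targets": [[-0.1, -0.3, 1.5, 0, 0, 0], [0, 0, 2, 0, 0, 0], [0, 0, 2, 0, 0, 0], [0, 0, 2, 0, 0, 0], [0, 0, 1, 0, 0, 0], [0, 0, 1, 0, 0, 0], [0, 0, 0, 0, 0, 0], [0, 0, 0, 0, 0, 0], [0, 0, 0, 0, 0, 0]]}}

```text
time_s: 7.57
tool_pos: [0.4127, -0.1399, 0.0099]
tcp_rot: [[0.969, 0.248, 0.0], [0.248, -0.969, -0.0], [0.0, 0.0, -1.0]]
ft_force: [0.0, -0.5, 0.1]
opening: 0.0551
gripper_force: 0.0
```

Request:
{"fn": "play_rows", "kwargs": {"hand": 1, "targets": [[0, 0, 0, 0, 0, 0], [0, 0, 0, 0, 0, 0], [0, 0, 0, 0, 0, 0], [0, 0, 0, 0, 0, 0], [0, 0, 0, 0, 0, 0], [0, 0, 0, 0, 0, 0]]}}

```text
time_s: 8.07
tool_pos: [0.4127, -0.1399, 0.0098]
tcp_rot: [[0.969, 0.248, 0.001], [0.248, -0.969, -0.0], [0.0, 0.001, -1.0]]
ft_force: [0.1, 0.5, 2.1]
opening: 0.0257
gripper_force: 15.0
```

Request:
{"fn": "play_rows", "kwargs": {"targets": [[0, 0, -1, 0, 0, 0], [0, 0, -2, 0, 0, 0], [0, 0, -3, 0, 0, 0], [0, 0, -3, 0, 0, 0], [0, 0, 0, 0, 0, 0], [0, 0, 0, 0, 0, 0], [0, 0, 0, 0, 0, 0]]}}

```text
time_s: 8.65
tool_pos: [0.4122, -0.1396, 0.0993]
tcp_rot: [[0.969, 0.248, -0.0], [0.248, -0.969, 0.0], [-0.0, -0.0, -1.0]]
ft_force: [-0.2, 0.3, 0.8]
opening: 0.0257
gripper_force: 15.0
```

```bash
python3 plan.py .5106 -.4471 .11 -16.1
```

```text
t 8.7 turn [-2.000e-04  3.000e-04  5.317e-01] then shift cm [17.99 26.82 -1.07] j6 0.74 open 0.0257
```

Request:
{"fn": "play_rows", "kwargs": {"targets": [[0, 0, 0, 0, 0, 0.106], [0, 0, 0, 0, 0, 0.106], [0, 0, 0, 0, 0, 0.106], [0, 0, 0, 0, 0, 0.106], [0, 0, 0, 0, 0, 0.108], [1.75, 2.68, 0, 0, 0, 0], [1.75, 2.68, 0, 0, 0, 0], [1.75, 2.68, 0, 0, 0, 0], [1.75, 2.68, 0, 0, 0, 0], [1.75, 2.68, 0, 0, 0, 0], [1.75, 2.68, 0, 0, 0, 0], [1.75, 2.68, 0, 0, 0, 0], [1.75, 2.68, 0, 0, 0, 0], [1.75, 2.68, 0, 0, 0, 0], [1.75, 2.68, 0, 0, 0, 0], [0, 0, 0, 0, 0, 0], [0, 0, 0, 0, 0, 0], [0, 0, 0, 0, 0, 0], [0, 0, 0, 0, 0, 0]]}}

```text
time_s: 10.23
tool_pos: [0.5051, -0.4435, 0.0978]
tcp_rot: [[0.961, -0.277, -0.003], [-0.277, -0.961, 0.004], [-0.004, -0.003, -1.0]]
ft_force: [-0.1, 0.3, 1.2]
opening: 0.0257
gripper_force: 15.0
```

```bash
python3 plan.py .5055 -.4456 .0142 -16.1
```

```text
t 10.2 turn [-0.0029  0.0039  0.0004] then shift cm [0.09 0.19 8.36] j6 0.96 open 0.0257
```

Request:
{"fn": "play_rows", "kwargs": {"targets": [[0.1, 0.1, 2, 0, 0, 0], [0, 0, 2, 0, 0, 0], [0, 0, 1.5, 0, 0, 0], [0, 0, 1, 0, 0, 0], [0, 0, 0.5, 0, 0, 0], [0, 0, 0.5, 0, 0, 0], [0, 0, 0, 0, 0, 0], [0, 0, 0, 0, 0, 0], [0, 0, 0, 0, 0, 0]]}}

```text
time_s: 10.98
tool_pos: [0.5074, -0.4476, 0.0255]
tcp_rot: [[0.961, -0.277, 0.001], [-0.277, -0.961, -0.001], [0.001, 0.001, -1.0]]
ft_force: [-0.2, 0.3, -0.0]
opening: 0.0258
gripper_force: 15.0
```

```bash
python3 plan.py .5055 -.4456 .0142 -16.1; python3 look.py w4
```

```text
t 11.0 turn [ 0.001  -0.0015 -0.0002] then shift cm [-0.24 -0.14  1.13] j6 0.96 open 0.0258
[[-2.774e-01 -9.191e-01 -2.799e-01  5.849e-01]
 [-9.607e-01  2.655e-01  8.040e-02 -4.694e-01]
 [ 4.000e-04  2.913e-01 -9.566e-01  1.883e-01]
 [ 0.000e+00  0.000e+00  0.000e+00  1.000e+00]]
film_cap 0.85 [318.6, 238.7] 2682 [ 0.5056 -0.4469]
film_tray 0.97 [311.8, 137.0] 17943 [ 0.5712 -0.4616]
choke_tray 0.49 [2.8, 266.2] 160 [ 0.5469 -0.2212]
elcap_tray 0.61 [157.9, 143.3] 23026 [ 0.5941 -0.3698]
```

View pics/w4.png

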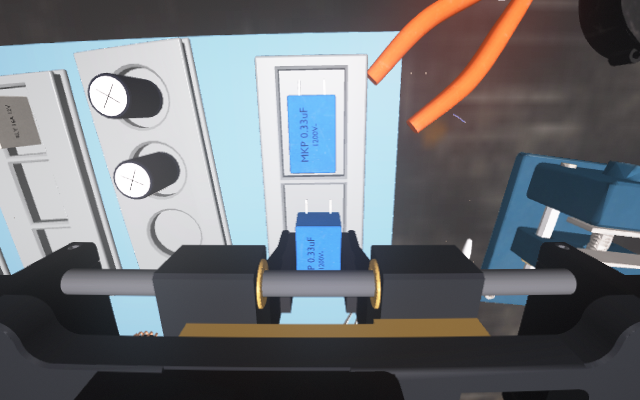

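The cap hangs over the empty pocket (320,240), aligned with it. The vise (570,230) is clear. Lowering the rest.

Request:
{"fn": "play_rows", "kwargs": {"targets": [[-0.2, -0.1, 0.3, 0, 0, 0], [0, 0, 0.3, 0, 0, 0], [0, 0, 0.2, 0, 0, 0], [0, 0, 0.2, 0, 0, 0], [0, 0, 0, 0, 0, 0], [0, 0, 0, 0, 0, 0], [0, 0, 0, 0, 0, 0]]}}

```text
time_s: 12.02
tool_pos: [0.5053, -0.4455, 0.0144]
tcp_rot: [[0.961, -0.278, -0.0], [-0.278, -0.961, 0.0], [-0.0, -0.0, -1.0]]
ft_force: [0.5, -1.3, 0.6]
opening: 0.0259
gripper_force: 15.0
```

```bash
python3 plan.py .5055 -.4456 .0142 -16.1
```

```text
t 12.0 turn [-0.0001  0.0001 -0.0003] then shift cm [0.02 0.   0.02] j6 0.96 open 0.0259
```

Request:
{"fn": "play_rows", "kwargs": {"targets": [[0, 0, 0.05, 0, 0, 0], [0, 0, 0, 0, 0, 0], [0, 0, 0, 0, 0, 0]]}}

```text
time_s: 12.27
tool_pos: [0.5053, -0.4456, 0.014]
tcp_rot: [[0.961, -0.278, 0.0], [-0.278, -0.961, -0.0], [0.0, 0.0, -1.0]]
ft_force: [-0.6, -0.3, -0.4]
opening: 0.0259
gripper_force: 15.0
```

Request:
{"fn": "play_rows", "kwargs": {"hand": 4.2, "targets": [[0, 0, 0, 0, 0, 0], [0, 0, 0, 0, 0, 0], [0, 0, 0, 0, 0, 0], [0, 0, 0, 0, 0, 0], [0, 0, -1, 0, 0, 0], [0, 0, -2, 0, 0, 0], [0, 0, -3, 0, 0, 0], [0, 0, -3, 0, 0, 0], [0, 0, -3, 0, 0, 0], [0, 0, 0, 0, 0, 0], [0, 0, 0, 0, 0, 0], [0, 0, 0, 0, 0, 0]]}}

```text
time_s: 13.27
tool_pos: [0.505, -0.4452, 0.1344]
tcp_rot: [[0.961, -0.278, -0.0], [-0.278, -0.961, 0.0], [-0.0, -0.0, -1.0]]
ft_force: [-0.4, -0.3, 0.1]
opening: 0.042
gripper_force: 0.0
```

```bash
python3 plan.py .4478 -.2904 .10 -13.8; python3 look.py w5
```

```text
t 13.3 turn [-0.0001  0.0002 -0.0404] then shift cm [ -9.25 -13.67   3.44] j6 0.96 open 0.042
[[-2.775e-01 -9.187e-01 -2.812e-01  5.827e-01]
 [-9.607e-01  2.651e-01  8.190e-02 -4.673e-01]
 [-7.000e-04  2.929e-01 -9.562e-01  2.970e-01]
 [ 0.000e+00  0.000e+00  0.000e+00  1.000e+00]]
film_cap 0.94 [317.7, 195.3] 1264 [ 0.5018 -0.4433]
choke 0.65 [571.9, 141.3] 1463 [ 0.4855 -0.7032]
film_tray 0.68 [315.8, 138.1] 8669 [ 0.5581 -0.4577]
relay_tray 0.88 [141.9, 155.0] 9958 [ 0.5911 -0.2857]
choke_tray 0.91 [56.8, 151.2] 9927 [ 0.6198 -0.2024]
elcap_tray 0.77 [216.9, 138.8] 10341 [ 0.5846 -0.3645]
```

View pics/w5.png

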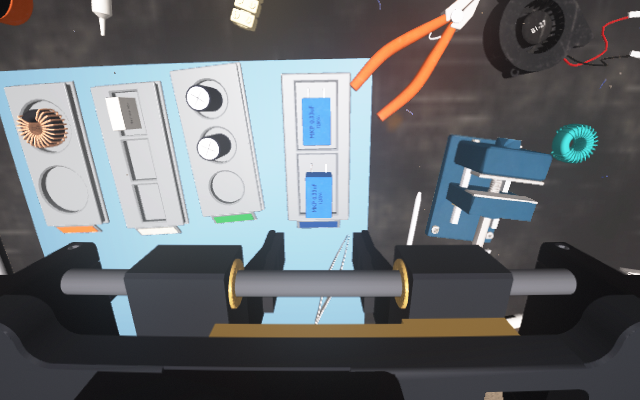

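Film cap is in its pocket (319,195). Next, the copper choke; the turquoise ring at (575,143) stays.

Request:
{"fn": "play_rows", "kwargs": {"hand": 6.2, "targets": [[0, 0, 0, 0, 0, -0.04], [-1.85, -2.73, 0.7, 0, 0, 0], [-1.85, -2.73, 0.7, 0, 0, 0], [-1.85, -2.73, 0.7, 0, 0, 0], [-1.85, -2.73, 0.7, 0, 0, 0], [-1.85, -2.73, 0.7, 0, 0, 0], [0, 0, 0, 0, 0, 0], [0, 0, 0, 0, 0, 0], [0, 0, 0, 0, 0, 0], [0, 0, 0, 0, 0, 0], [0, 0, 0, 0, 0, 0]]}}

```text
time_s: 14.63
tool_pos: [0.4491, -0.2927, 0.0995]
tcp_rot: [[0.971, -0.24, 0.002], [-0.24, -0.971, -0.002], [0.002, 0.001, -1.0]]
ft_force: [0.8, 0.2, -0.7]
opening: 0.0623
gripper_force: 0.0
```

```bash
python3 plan.py .4478 -.2904 .0085 -13.8; python3 look.py w6|grep choke
```

```text
t 14.6 turn [ 0.0014 -0.0022 -0.0012] then shift cm [-0.18 -0.19  9.1 ] j6 1.03 open 0.0623
choke 0.61 [315.1, 210.8] 1299 [ 0.4421 -0.2878]
choke_tray 0.76 [159.2, 66.7] 11719 [ 0.5922 -0.195 ]
```

Request:
{"fn": "play_rows", "kwargs": {"targets": [[-0.2, -0.2, 2, 0, 0, 0], [0, 0, 2, 0, 0, 0], [0, 0, 2, 0, 0, 0], [0, 0, 1.5, 0, 0, 0], [0, 0, 1, 0, 0, 0], [0, 0, 0.6, 0, 0, 0], [0, 0, 0, 0, 0, 0], [0, 0, 0, 0, 0, 0], [0, 0, 0, 0, 0, 0]]}}

```text
time_s: 15.83
tool_pos: [0.4471, -0.2889, 0.0088]
tcp_rot: [[0.971, -0.239, 0.001], [-0.239, -0.971, -0.001], [0.001, 0.001, -1.0]]
ft_force: [-0.5, -0.5, 0.8]
opening: 0.062
gripper_force: 0.0
```

Request:
{"fn": "play_rows", "kwargs": {"hand": 2.5, "targets": [[0, 0, 0, 0, 0, 0], [0, 0, 0, 0, 0, 0], [0, 0, 0, 0, 0, 0], [0, 0, 0, 0, 0, 0], [0, 0, 0, 0, 0, 0], [0, 0, 0, 0, 0, 0]]}}

```text
time_s: 16.33
tool_pos: [0.4468, -0.2886, 0.0083]
tcp_rot: [[0.971, -0.239, 0.0], [-0.239, -0.971, -0.0], [0.0, 0.0, -1.0]]
ft_force: [0.0, 0.1, 1.8]
opening: 0.0363
gripper_force: 15.0
```

Request:
{"fn": "play_rows", "kwargs": {"targets": [[0, 0, -1, 0, 0, 0], [0, 0, -2, 0, 0, 0], [0, 0, -3, 0, 0, 0], [0, 0, -3, 0, 0, 0], [0, 0, 0, 0, 0, 0], [0, 0, 0, 0, 0, 0], [0, 0, 0, 0, 0, 0]]}}

```text
time_s: 16.92
tool_pos: [0.4463, -0.2881, 0.0982]
tcp_rot: [[0.971, -0.239, -0.0], [-0.239, -0.971, 0.0], [-0.0, -0.0, -1.0]]
ft_force: [-0.8, -0.0, -1.4]
opening: 0.0363
gripper_force: 15.0
```

```bash
python3 plan.py .5834 -.191 .10 -13.8; python3 look.py w7
```

```text
t 16.9 turn [-0.0002  0.0003 -0.0003] then shift cm [ 11.   -12.7   -0.18] j6 1.03 open 0.0363
[[-2.388e-01 -9.285e-01 -2.843e-01  5.249e-01]
 [-9.711e-01  2.281e-01  7.070e-02 -3.071e-01]
 [-8.000e-04  2.929e-01 -9.561e-01  2.608e-01]
 [ 0.000e+00  0.000e+00  0.000e+00  1.000e+00]]
film_cap 0.96 [494.9, 90.2] 2654 [ 0.5061 -0.4522]
film_cap 0.17 [203.0, 212.6] 916 [ 0.4624 -0.1821]
choke 0.66 [313.1, 245.7] 2558 [ 0.4057 -0.2727]
elcap 0.75 [203.8, 212.7] 975 [ 0.4622 -0.1828]
film_tray 0.96 [482.8, 54.1] 8985 [ 0.5359 -0.4448]
film_tray 0.66 [493.9, 91.4] 2575 [ 0.5054 -0.4513]
relay_tray 0.9 [271.8, 68.8] 11510 [ 0.5647 -0.2785]
choke_tray 0.88 [162.3, 65.0] 11367 [ 0.5893 -0.1937]
elcap_tray 0.77 [372.8, 61.3] 10503 [ 0.5508 -0.3581]
```

View pics/w7.png

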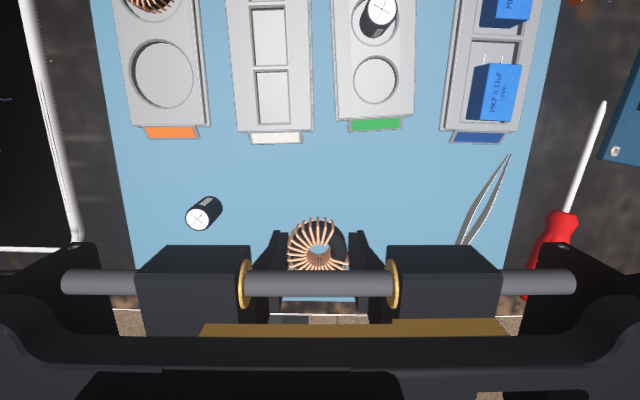

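The choke is held level (317,248).

Request:
{"fn": "play_rows", "kwargs": {"targets": [[2.2, -2.5, 0, 0, 0, 0], [2.2, -2.5, 0, 0, 0, 0], [2.2, -2.5, 0, 0, 0, 0], [2.2, -2.5, 0, 0, 0, 0], [2.2, -2.6, 0, 0, 0, 0], [0, 0, 0, 0, 0, 0], [0, 0, 0, 0, 0, 0], [0, 0, 0, 0, 0, 0], [0, 0, 0, 0, 0, 0], [0, 0, 0, 0, 0, 0]]}}

```text
time_s: 18.2
tool_pos: [0.5824, -0.1931, 0.0979]
tcp_rot: [[0.971, -0.24, -0.001], [-0.24, -0.971, 0.0], [-0.001, -0.0, -1.0]]
ft_force: [0.6, -0.9, -1.3]
opening: 0.0364
gripper_force: 15.0
```

```bash
python3 plan.py .5834 -.191 .0132 -13.8; python3 - <<'E'
from h import *; import pickle
c,o=pickle.load(open('w7.pkl','rb'))
for p in [(318,249),(316,247)]:
  P=onplane(c,p,.103)[:2]-np.array([.4463,-.2881]); print(P@[.971,-.239],P@[-.239,-.971])
E
```

```text
t 18.2 turn [-0.0002  0.0012 -0.002 ] then shift cm [ 0.05 -0.23  8.47] j6 1.31 open 0.0364
0.0006808096712669056 -0.00048363504909800415
0.0020100772407253393 -0.0016855516157426183
```

Request:
{"fn": "play_rows", "kwargs": {"targets": [[0, -0.2, 2, 0, 0, 0], [0, 0, 2, 0, 0, 0], [0, 0, 2, 0, 0, 0], [0, 0, 1, 0, 0, 0], [0, 0, 0.6, 0, 0, 0], [0, 0, 0.4, 0, 0, 0], [0, 0, 0.3, 0, 0, 0], [0, 0, 0, 0, 0, 0], [0, 0, 0, 0, 0, 0], [0, 0, 0, 0, 0, 0], [0, 0, 0, 0, 0, 0]]}}

```text
time_s: 19.12
tool_pos: [0.5845, -0.1906, 0.0158]
tcp_rot: [[0.971, -0.239, 0.001], [-0.239, -0.971, -0.001], [0.001, 0.0, -1.0]]
ft_force: [0.2, 0.4, -1.2]
opening: 0.0367
gripper_force: 15.0
```

```bash
python3 plan.py .5834 -.191 .0125 -13.8
```

```text
t 19.1 turn [ 0.0004 -0.0014 -0.0002] then shift cm [-0.1   0.06  0.33] j6 1.32 open 0.0367
```

Request:
{"fn": "play_rows", "kwargs": {"targets": [[-0.1, 0, 0.1, 0, 0, 0], [0, 0, 0.1, 0, 0, 0], [0, 0, 0.1, 0, 0, 0], [0, 0, 0, 0, 0, 0], [0, 0, 0, 0, 0, 0], [0, 0, 0, 0, 0, 0]]}}

```text
time_s: 19.62
tool_pos: [0.5833, -0.1903, 0.0137]
tcp_rot: [[0.971, -0.239, 0.001], [-0.239, -0.971, -0.0], [0.001, 0.0, -1.0]]
ft_force: [-1.7, 0.8, 8.2]
opening: 0.0366
gripper_force: 19.6
```

```bash
python3 look.py w8 | grep choke; python3 -c "
import cv2;i=cv2.imread('pics/w8.png')[40:290,180:470];cv2.imwrite('pics/w8c.png',cv2.resize(i,None,fx=2,fy=2,interpolation=2))"; python3 plan.py .5834 -.191 .0125 -13.8
```

```text
choke 0.93 [314.1, 246.0] 2493 [ 0.5825 -0.187 ]
choke_tray 0.94 [322.5, 148.6] 18961 [ 0.6407 -0.2065]
choke_tray 0.48 [591.0, 165.1] 19144 [ 0.5938 -0.3599]
t 20.1 turn [ 0.0002 -0.0008 -0.0002] then shift cm [0.03 0.07 0.12] j6 1.31 open 0.0364
```

View pics/w8c.png

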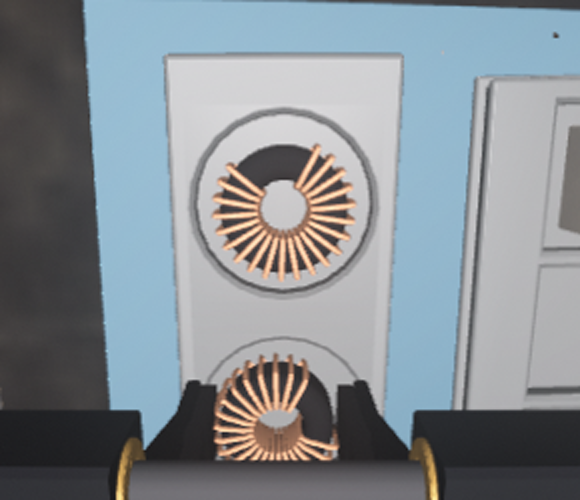

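The choke sits inside the round pocket with clearance all round and is touching the floor (8 N). Releasing.

Request:
{"fn": "play_rows", "kwargs": {"hand": 5, "targets": [[0, 0, -0.1, 0, 0, 0], [0, 0, 0, 0, 0, 0], [0, 0, 0, 0, 0, 0], [0, 0, 0, 0, 0, 0], [0, 0, -1, 0, 0, 0], [0, 0, -2, 0, 0, 0], [0, 0, -3, 0, 0, 0], [0, 0, -3, 0, 0, 0], [0, 0, 0, 0, 0, 0], [0, 0, 0, 0, 0, 0], [0, 0, 0, 0, 0, 0]]}}

```text
time_s: 20.98
tool_pos: [0.5825, -0.1896, 0.1028]
tcp_rot: [[0.971, -0.239, -0.001], [-0.239, -0.971, 0.001], [-0.001, -0.001, -1.0]]
ft_force: [0.7, 0.5, -1.2]
opening: 0.0497
gripper_force: 0.0
```

```bash
python3 plan.py .4657 -.1891 .10 -10.3; python3 look.py w9|grep choke; python3 -c "
import cv2;i=cv2.imread('pics/w9.png')[40:290,180:470];cv2.imwrite('pics/w9c.png',cv2.resize(i,None,fx=2,fy=2,interpolation=2))"
```

```text
t 21.0 turn [-0.0006  0.001  -0.0614] then shift cm [-11.5    2.04   0.28] j6 1.31 open 0.0497
choke 0.68 [316.5, 208.2] 1209 [ 0.5763 -0.186 ]
choke 0.67 [601.3, 218.3] 2250 [ 0.5    -0.4519]
choke_tray 0.71 [321.0, 150.7] 10982 [ 0.6271 -0.2027]
```

View pics/w9c.png

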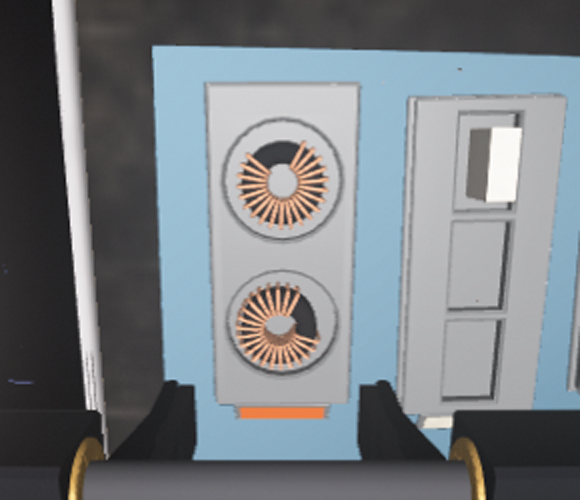

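The choke is seated flat in its pocket. Now the elcap.

Request:
{"fn": "play_rows", "kwargs": {"hand": 5, "targets": [[0, 0, 0, 0, 0, -0.06], [-2.9, 0.5, 0, 0, 0, 0], [-2.9, 0.5, 0, 0, 0, 0], [-2.9, 0.5, 0, 0, 0, 0], [-2.8, 0.5, 0, 0, 0, 0], [0, 0, 0, 0, 0, 0], [0, 0, 0, 0, 0, 0], [0, 0, 0, 0, 0, 0], [0, 0, 0, 0, 0, 0], [0, 0, 0, 0, 0, 0]]}}

```text
time_s: 22.27
tool_pos: [0.4678, -0.1897, 0.1032]
tcp_rot: [[0.984, -0.18, 0.002], [-0.18, -0.984, -0.001], [0.002, 0.001, -1.0]]
ft_force: [1.0, 0.0, -0.2]
opening: 0.0498
gripper_force: 0.0
```

```bash
python3 plan.py .4657 -.1891 .013 -10.3; python3 look.py wa|grep elcap
```

```text
t 22.3 turn [ 0.0007 -0.0018 -0.0008] then shift cm [-0.22 -0.02  9.02] j6 1.14 open 0.0498
elcap 0.92 [320.7, 209.1] 682 [ 0.46   -0.1904]
elcap_tray 0.74 [498.8, 63.5] 11034 [ 0.558  -0.3568]
```

Request:
{"fn": "play_rows", "kwargs": {"targets": [[-0.2, 0, 2, 0, 0, 0], [0, 0, 2, 0, 0, 0], [0, 0, 2, 0, 0, 0], [0, 0, 1.5, 0, 0, 0], [0, 0, 1, 0, 0, 0], [0, 0, 0.5, 0, 0, 0], [0, 0, 0, 0, 0, 0], [0, 0, 0, 0, 0, 0], [0, 0, 0, 0, 0, 0]]}}

```text
time_s: 23.47
tool_pos: [0.4649, -0.1892, 0.0137]
tcp_rot: [[0.984, -0.18, 0.001], [-0.18, -0.984, -0.001], [0.001, 0.001, -1.0]]
ft_force: [0.2, -0.8, -0.1]
opening: 0.0501
gripper_force: 0.0
```

Request:
{"fn": "play_rows", "kwargs": {"hand": 1, "force": 12, "targets": [[0, 0, 0, 0, 0, 0], [0, 0, 0, 0, 0, 0], [0, 0, 0, 0, 0, 0], [0, 0, 0, 0, 0, 0], [0, 0, 0, 0, 0, 0], [0, 0, 0, 0, 0, 0]]}}

```text
time_s: 23.97
tool_pos: [0.4644, -0.1888, 0.0132]
tcp_rot: [[0.984, -0.18, 0.0], [-0.18, -0.984, -0.0], [0.0, 0.0, -1.0]]
ft_force: [0.4, 0.1, 1.9]
opening: 0.0209
gripper_force: 12.0
```

Request:
{"fn": "play_rows", "kwargs": {"targets": [[0, 0, -1, 0, 0, 0], [0, 0, -2, 0, 0, 0], [0, 0, -3, 0, 0, 0], [0, 0, -3, 0, 0, 0], [0, 0, 0, 0, 0, 0], [0, 0, 0, 0, 0, 0], [0, 0, 0, 0, 0, 0]]}}

```text
time_s: 24.55
tool_pos: [0.464, -0.1886, 0.1033]
tcp_rot: [[0.984, -0.18, -0.0], [-0.18, -0.984, 0.0], [-0.0, -0.0, -1.0]]
ft_force: [1.1, 0.4, -1.6]
opening: 0.0214
gripper_force: 12.0
```

```bash
python3 plan.py .5398 -.3577 .10 -10.3
```

```text
t 24.6 turn [-0.      0.0001 -0.0014] then shift cm [10.48 15.29  0.33] j6 1.14 open 0.0214
```

Request:
{"fn": "play_rows", "kwargs": {"targets": [[2.1, 3, 0, 0, 0, 0], [2.1, 3, 0, 0, 0, 0], [2.1, 3, 0, 0, 0, 0], [2.1, 3, 0, 0, 0, 0], [2.1, 3.2, 0, 0, 0, 0], [0, 0, 0, 0, 0, 0], [0, 0, 0, 0, 0, 0], [0, 0, 0, 0, 0, 0], [0, 0, 0, 0, 0, 0], [0, 0, 0, 0, 0, 0]]}}

```text
time_s: 25.38
tool_pos: [0.5393, -0.3553, 0.1023]
tcp_rot: [[0.984, -0.179, -0.002], [-0.179, -0.984, 0.002], [-0.003, -0.002, -1.0]]
ft_force: [-0.5, -0.6, -0.5]
opening: 0.0212
gripper_force: 12.0
```

```bash
python3 plan.py .5391 -.3574 .0175 -10.3
```

```text
t 25.4 turn [-0.0017  0.0025 -0.0004] then shift cm [0.02 0.21 8.48] j6 1.0 open 0.0212
```

Request:
{"fn": "play_rows", "kwargs": {"targets": [[0, 0.1, 2, 0, 0, 0], [0, 0, 2, 0, 0, 0], [0, 0, 2, 0, 0, 0], [0, 0, 1, 0, 0, 0], [0, 0, 0.6, 0, 0, 0], [0, 0, 0.4, 0, 0, 0], [0, 0, 0.3, 0, 0, 0], [0, 0, 0, 0, 0, 0], [0, 0, 0, 0, 0, 0], [0, 0, 0, 0, 0, 0], [0, 0, 0, 0, 0, 0]]}}

```text
time_s: 26.3
tool_pos: [0.5404, -0.3586, 0.0208]
tcp_rot: [[0.984, -0.18, 0.001], [-0.18, -0.984, -0.001], [0.001, 0.001, -1.0]]
ft_force: [0.2, -0.0, -1.3]
opening: 0.021
gripper_force: 12.0
```

```bash
python3 plan.py .5391 -.3574 .0175 -10.3
```

```text
t 26.3 turn [ 0.0007 -0.0012 -0.0015] then shift cm [-0.15 -0.09  0.33] j6 0.99 open 0.021
```

Request:
{"fn": "play_rows", "kwargs": {"targets": [[-0.1, -0.1, 0.1, 0, 0, 0], [0, 0, 0.1, 0, 0, 0], [0, 0, 0.05, 0, 0, 0], [0, 0, 0, 0, 0, 0], [0, 0, 0, 0, 0, 0], [0, 0, 0, 0, 0, 0]]}}

```text
time_s: 26.8
tool_pos: [0.5393, -0.3571, 0.0175]
tcp_rot: [[0.984, -0.18, -0.0], [-0.18, -0.984, 0.0], [-0.0, 0.0, -1.0]]
ft_force: [0.4, -0.6, -0.1]
opening: 0.0217
gripper_force: 12.0
```

```bash
python3 plan.py .5391 -.3574 .0172 -10.3
```

```text
t 26.8 turn [ 0.      0.     -0.0014] then shift cm [-0.01  0.04  0.03] j6 0.99 open 0.0217
```

Request:
{"fn": "play_rows", "kwargs": {"targets": [[0, 0, 0.04, 0, 0, 0], [0, 0, 0, 0, 0, 0], [0, 0, 0, 0, 0, 0]]}}

```text
time_s: 27.05
tool_pos: [0.5393, -0.3571, 0.0173]
tcp_rot: [[0.984, -0.18, 0.0], [-0.18, -0.984, -0.0], [0.0, 0.0, -1.0]]
ft_force: [-0.6, -0.1, 0.2]
opening: 0.0211
gripper_force: 12.0
```

Request:
{"fn": "play_rows", "kwargs": {"hand": 4, "targets": [[0, 0, 0, 0, 0, 0], [0, 0, 0, 0, 0, 0], [0, 0, 0, 0, 0, 0], [0, 0, 0, 0, 0, 0], [0, 0, -1, 0, 0, 0], [0, 0, -2, 0, 0, 0], [0, 0, -3, 0, 0, 0], [0, 0, -3, 0, 0, 0], [0, 0, 0, 0, 0, 0], [0, 0, 0, 0, 0, 0], [0, 0, 0, 0, 0, 0]]}}

```text
time_s: 27.97
tool_pos: [0.539, -0.3568, 0.1075]
tcp_rot: [[0.984, -0.18, -0.0], [-0.18, -0.984, 0.0], [-0.0, -0.0, -1.0]]
ft_force: [-0.3, 0.0, 0.2]
opening: 0.0399
gripper_force: 0.0
```

```bash
python3 plan.py .3602 -.3196 .10 -3.3; python3 look.py wb|grep -E "elcap|relay"; python3 -c "
import cv2;i=cv2.imread('pics/wb.png')[0:290,100:540];cv2.imwrite('pics/wbc.png',i)"
```

```text
t 28.0 turn [-0.000e+00  1.000e-04 -1.235e-01] then shift cm [-18.06  -2.68   0.75] j6 0.99 open 0.0399
elcap 0.58 [320.8, 204.0] 639 [ 0.5345 -0.3581]
relay_tray 0.85 [228.4, 157.5] 11903 [ 0.5929 -0.2838]
elcap_tray 0.63 [315.9, 146.2] 11292 [ 0.5886 -0.3634]
```

View pics/wbc.png

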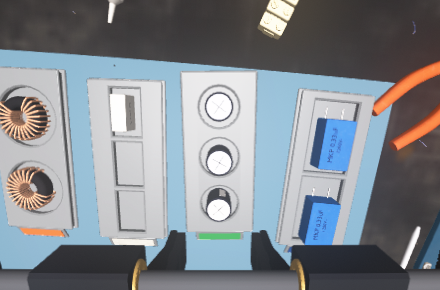

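Elcap stands upright in its pocket (crop 218,207). That was my fourteenth picture, so from here I check by numbers only. Relay 2 next.

Request:
{"fn": "play_rows", "kwargs": {"targets": [[0, 0, 0, 0, 0, -0.12], [-3, -0.45, 0, 0, 0, 0], [-3, -0.45, 0, 0, 0, 0], [-3, -0.45, 0, 0, 0, 0], [-3, -0.45, 0, 0, 0, 0], [-3, -0.45, 0, 0, 0, 0], [-3, -0.45, 0, 0, 0, 0], [0, 0, 0, 0, 0, 0], [0, 0, 0, 0, 0, 0], [0, 0, 0, 0, 0, 0], [0, 0, 0, 0, 0, 0], [0, 0, 0, 0, 0, 0]]}}

```text
time_s: 29.42
tool_pos: [0.3625, -0.32, 0.1072]
tcp_rot: [[0.998, -0.06, 0.001], [-0.06, -0.998, -0.001], [0.001, 0.001, -1.0]]
ft_force: [-0.7, -0.8, -0.4]
opening: 0.04
gripper_force: 0.0
```

```bash
python3 plan.py .3602 -.3196 .011 -3.3; cat > chk.py <<'E'
import sys,pickle
from fit import *
# refit a loose relay in the newest wrist view; args: tag x0 y0 yaw0
c=pickle.load(open(sys.argv[1]+'.pkl','rb'))[0]; q0=[float(v) for v in sys.argv[2:5]]; z=float(sys.argv[5]) if len(sys.argv)>5 else 0
P=M['r1'][0]
for d in pickle.load(open(sys.argv[1]+'.pkl','rb'))[1]['relay_1']:
    u=proj(c,[[q0[0],q0[1],z+.013]])[0]
    if np.linalg.norm(np.array(d['point'])-u)>40: continue
    b=np.clip(np.r_[u-50,u+50].round().astype(int),0,[640,400,640,400]); m=d['pixels'][b[1]:b[3],b[0]:b[2]].astype(np.float32)
    m=cv2.resize(m,None,fx=S,fy=S)>.5
    f=lambda q:(lambda h:1-(h&m).sum()/(h|m).sum())(hullmask(c,place(P,q,z),b))
    x,y,a=q0; r=minimize(f,q0,method='Nelder-Mead',options=dict(initial_simplex=[q0,[x+.005,y,a],[x,y+.005,a],[x,y,a+.2]]))
    print('conf',round(d['confidence'],2),'fit',r.x.round(4),'1-IoU',round(r.fun,3),'at guess',round(f(q0),3))
E
python3 look.py wc|grep relay; python3 chk.py wc .3602 -.3196 1.513
```

```text
t 29.4 turn [ 0.0013 -0.0012 -0.0028] then shift cm [-0.23 -0.02  9.62] j6 0.68 open 0.04
relay_1 0.83 [219.3, 175.2] 662 [ 0.3919 -0.2305]
relay_1 0.71 [313.5, 206.0] 516 [ 0.3569 -0.315 ]
relay_tray 0.77 [245.3, 15.5] 2672 [ 0.5195 -0.2711]
conf 0.71 fit [ 0.3595 -0.3177  1.4267] 1-IoU 0.094 at guess 0.238
```

Request:
{"fn": "play_rows", "kwargs": {"targets": [[-0.25, -0.15, 1.6, 0, 0, 0.07], [0, 0, 2, 0, 0, 0], [0, 0, 2, 0, 0, 0], [0, 0, 2, 0, 0, 0], [0, 0, 1, 0, 0, 0], [0, 0, 0.6, 0, 0, 0], [0, 0, 0.3, 0, 0, 0], [0, 0, 0, 0, 0, 0], [0, 0, 0, 0, 0, 0], [0, 0, 0, 0, 0, 0]]}}

```text
time_s: 30.7
tool_pos: [0.3593, -0.3179, 0.0129]
tcp_rot: [[0.991, -0.131, 0.001], [-0.131, -0.991, -0.001], [0.001, 0.001, -1.0]]
ft_force: [0.6, -0.2, -0.6]
opening: 0.0399
gripper_force: 0.0
```

Request:
{"fn": "play_rows", "kwargs": {"hand": 0.5, "targets": [[0, 0, 0, 0, 0, 0], [0, 0, 0, 0, 0, 0], [0, 0, 0, 0, 0, 0], [0, 0, 0, 0, 0, 0], [0, 0, 0, 0, 0, 0], [0, 0, 0, 0, 0, 0]]}}

```text
time_s: 31.2
tool_pos: [0.3589, -0.3175, 0.0123]
tcp_rot: [[0.991, -0.131, 0.0], [-0.131, -0.991, -0.0], [0.0, 0.0, -1.0]]
ft_force: [0.2, 0.9, 1.6]
opening: 0.0124
gripper_force: 12.0
```

Request:
{"fn": "play_rows", "kwargs": {"targets": [[0, 0, -1, 0, 0, 0], [0, 0, -2, 0, 0, 0], [0, 0, -3, 0, 0, 0], [0, 0, -3, 0, 0, 0], [0, 0, 0, 0, 0, 0], [0, 0, 0, 0, 0, 0], [0, 0, 0, 0, 0, 0]]}}

```text
time_s: 31.78
tool_pos: [0.3586, -0.3171, 0.1024]
tcp_rot: [[0.991, -0.131, -0.0], [-0.131, -0.991, 0.0], [-0.0, -0.0, -1.0]]
ft_force: [0.2, 0.5, -0.0]
opening: 0.0121
gripper_force: 12.0
```

```bash
python3 plan.py .5893 -.2815 .10 -12.5;python3 look.py wd|grep relay; python3 chk.py wd .3595 -.3177 1.45 .089
```

```text
t 31.8 turn [-0.     0.     0.087] then shift cm [21.75 -8.47  0.24] j6 0.74 open 0.0121
relay_1 0.6 [220.2, 176.3] 662 [ 0.3938 -0.2322]
relay_tray 0.93 [233.2, 16.1] 2603 [ 0.5179 -0.2707]
```

Request:
{"fn": "play_rows", "kwargs": {"targets": [[0, 0, 0, 0, 0, 0.087], [2.7, -1, 0, 0, 0, 0], [2.7, -1, 0, 0, 0, 0], [2.7, -1.1, 0, 0, 0, 0], [2.7, -1.1, 0, 0, 0, 0], [2.7, -1.1, 0, 0, 0, 0], [2.7, -1.1, 0, 0, 0, 0], [2.7, -1, 0, 0, 0, 0], [2.8, -1, 0, 0, 0, 0], [0, 0, 0, 0, 0, 0], [0, 0, 0, 0, 0, 0], [0, 0, 0, 0, 0, 0], [0, 0, 0, 0, 0, 0], [0, 0, 0, 0, 0, 0]]}}

```text
time_s: 33.4
tool_pos: [0.5874, -0.2825, 0.1019]
tcp_rot: [[0.976, -0.218, -0.001], [-0.218, -0.976, 0.001], [-0.002, -0.001, -1.0]]
ft_force: [-0.2, -0.3, 0.1]
opening: 0.0123
gripper_force: 12.0
```

```bash
python3 plan.py .5887 -.2813 .0165 -12.5
```

```text
t 33.4 turn [-0.0005  0.0016 -0.0012] then shift cm [ 0.1  -0.14  8.54] j6 1.17 open 0.0123
```

Request:
{"fn": "play_rows", "kwargs": {"targets": [[0, -0.1, 2, 0, 0, 0], [0, 0, 2, 0, 0, 0], [0, 0, 2, 0, 0, 0], [0, 0, 1, 0, 0, 0], [0, 0, 0.6, 0, 0, 0], [0, 0, 0.4, 0, 0, 0], [0, 0, 0.3, 0, 0, 0], [0, 0, 0, 0, 0, 0], [0, 0, 0, 0, 0, 0], [0, 0, 0, 0, 0, 0], [0, 0, 0, 0, 0, 0], [0, 0, 0, 0, 0, 0]]}}

```text
time_s: 34.4
tool_pos: [0.5894, -0.2816, 0.0198]
tcp_rot: [[0.976, -0.216, 0.001], [-0.216, -0.976, -0.001], [0.001, 0.0, -1.0]]
ft_force: [-0.0, 0.7, -1.1]
opening: 0.0124
gripper_force: 12.0
```

```bash
python3 plan.py .5887 -.2813 .0165 -12.5; python3 look.py we|grep relay; python3 chk.py we .5893 -.2815 1.3526 .008
```

```text
t 34.4 turn [ 0.0004 -0.001   0.0001] then shift cm [-0.08 -0.01  0.33] j6 1.17 open 0.0124
relay_1 0.77 [317.5, 244.5] 1136 [ 0.5863 -0.2801]
relay_tray 0.9 [322.2, 184.6] 12099 [ 0.6251 -0.2916]
conf 0.77 fit [ 0.5896 -0.2815  1.3419] 1-IoU 0.2 at guess 0.214
```

Request:
{"fn": "play_rows", "kwargs": {"targets": [[0, 0, 0.1, 0, 0, 0], [0, 0, 0.1, 0, 0, 0], [0, 0, 0.05, 0, 0, 0], [0, 0, 0, 0, 0, 0], [0, 0, 0, 0, 0, 0], [0, 0, 0.03, 0, 0, 0], [0, 0, 0, 0, 0, 0], [0, 0, 0, 0, 0, 0]]}}

```text
time_s: 35.52
tool_pos: [0.5891, -0.2815, 0.0164]
tcp_rot: [[0.976, -0.216, 0.0], [-0.216, -0.976, -0.0], [0.0, 0.0, -1.0]]
ft_force: [0.3, 1.0, -0.2]
opening: 0.0126
gripper_force: 12.0
```

Request:
{"fn": "play_rows", "kwargs": {"hand": 3, "targets": [[0, 0, 0, 0, 0, 0], [0, 0, 0, 0, 0, 0], [0, 0, 0, 0, 0, 0], [0, 0, 0, 0, 0, 0], [0, 0, -1, 0, 0, 0], [0, 0, -2, 0, 0, 0], [0, 0, -3, 0, 0, 0], [0, 0, -3, 0, 0, 0], [0, 0, 0, 0, 0, 0], [0, 0, 0, 0, 0, 0], [0, 0, 0, 0, 0, 0], [0, 0, 0, 0, 0, 0]]}}

```text
time_s: 36.52
tool_pos: [0.5882, -0.2808, 0.1054]
tcp_rot: [[0.976, -0.217, -0.002], [-0.217, -0.976, 0.001], [-0.002, -0.001, -1.0]]
ft_force: [0.3, -0.3, -1.0]
opening: 0.0299
gripper_force: 0.0
```

```bash
python3 look.py wf|grep relay; python3 chk.py wf .5893 -.2815 1.3526 .004; python3 plan.py .3960 -.2336 .10 -75.8
```

```text
relay_tray 0.71 [319.6, 201.8] 490 [ 0.5864 -0.2813]
relay_tray 0.67 [321.2, 181.7] 8986 [ 0.605  -0.2869]
t 37.0 turn [1.0000e-04 5.0000e-04 1.1047e+00] then shift cm [-9.37 17.54  0.6 ] j6 1.17 open 0.0301
```

Request:
{"fn": "play_rows", "kwargs": {"hand": 4, "targets": [[0, 0, 0, 0, 0, 0.11], [0, 0, 0, 0, 0, 0.11], [0, 0, 0, 0, 0, 0.11], [0, 0, 0, 0, 0, 0.11], [0, 0, 0, 0, 0, 0.11], [0, 0, 0, 0, 0, 0.11], [0, 0, 0, 0, 0, 0.11], [0, 0, 0, 0, 0, 0.11], [0, 0, 0, 0, 0, 0.11], [0, 0, 0, 0, 0, 0.11], [-1.56, 2.92, 0, 0, 0, 0], [-1.56, 2.92, 0, 0, 0, 0], [-1.56, 2.92, 0, 0, 0, 0], [-1.56, 2.92, 0, 0, 0, 0], [-1.56, 2.92, 0, 0, 0, 0], [-1.56, 2.92, 0, 0, 0, 0], [0, 0, 0, 0, 0, 0], [0, 0, 0, 0, 0, 0], [0, 0, 0, 0, 0, 0], [0, 0, 0, 0, 0, 0]]}}

```text
time_s: 38.63
tool_pos: [0.3979, -0.236, 0.1067]
tcp_rot: [[0.25, -0.968, 0.002], [-0.968, -0.25, -0.002], [0.003, -0.002, -1.0]]
ft_force: [0.6, -0.4, 0.6]
opening: 0.04
gripper_force: 0.0
```

```bash
python3 look.py wg|grep relay; python3 chk.py wg .3960 -.2336 .248; python3 plan.py .3960 -.2336 .0125 -75.8
```

```text
relay_1 0.78 [319.5, 209.8] 493 [ 0.3946 -0.2265]
relay_1 0.56 [107.2, 99.1] 1108 [ 0.5977 -0.2783]
relay_tray 0.7 [125.0, 93.0] 13236 [ 0.5827 -0.287 ]
conf 0.78 fit [ 0.3951 -0.2322  0.2445] 1-IoU 0.137 at guess 0.183
t 39.1 turn [0.     0.0001 0.005 ] then shift cm [-0.1  -0.    9.38] j6 2.11 open 0.0396
```

Request:
{"fn": "play_rows", "kwargs": {"targets": [[-0.15, 0, 1.5, 0, 0, 0], [0, 0, 2, 0, 0, 0], [0, 0, 2, 0, 0, 0], [0, 0, 2, 0, 0, 0], [0, 0, 1, 0, 0, 0], [0, 0, 0.5, 0, 0, 0], [0, 0, 0.3, 0, 0, 0], [0, 0, 0, 0, 0, 0], [0, 0, 0, 0, 0, 0], [0, 0, 0, 0, 0, 0]]}}

```text
time_s: 39.92
tool_pos: [0.3961, -0.2335, 0.014]
tcp_rot: [[0.25, -0.968, 0.001], [-0.968, -0.25, -0.001], [0.001, -0.001, -1.0]]
ft_force: [0.0, 0.4, 0.5]
opening: 0.0396
gripper_force: 0.0
```

Request:
{"fn": "play_rows", "kwargs": {"hand": 0.5, "targets": [[0, 0, 0, 0, 0, 0], [0, 0, 0, 0, 0, 0], [0, 0, 0, 0, 0, 0], [0, 0, 0, 0, 0, 0], [0, 0, 0, 0, 0, 0], [0, 0, 0, 0, 0, 0]]}}

```text
time_s: 40.42
tool_pos: [0.3957, -0.2332, 0.0135]
tcp_rot: [[0.25, -0.968, 0.0], [-0.968, -0.25, -0.0], [0.0, -0.0, -1.0]]
ft_force: [-0.4, 0.2, 1.8]
opening: 0.0124
gripper_force: 12.0
```

Request:
{"fn": "play_rows", "kwargs": {"targets": [[0, 0, -1, 0, 0, 0], [0, 0, -2, 0, 0, 0], [0, 0, -3, 0, 0, 0], [0, 0, -3, 0, 0, 0], [0, 0, 0, 0, 0, 0], [0, 0, 0, 0, 0, 0], [0, 0, 0, 0, 0, 0]]}}

```text
time_s: 41.0
tool_pos: [0.3954, -0.2328, 0.1035]
tcp_rot: [[0.25, -0.968, -0.0], [-0.968, -0.25, 0.0], [-0.0, 0.0, -1.0]]
ft_force: [0.9, -0.3, 0.3]
opening: 0.0122
gripper_force: 12.0
```

```bash
python3 plan.py .5453 -.2718 .10 -12.5
```

```text
t 41.0 turn [ 0.      0.     -1.1001] then shift cm [15.48  0.56  0.35] j6 2.11 open 0.0122
```

Request:
{"fn": "play_rows", "kwargs": {"targets": [[0, 0, 0, 0, 0, -0.11], [0, 0, 0, 0, 0, -0.11], [0, 0, 0, 0, 0, -0.11], [0, 0, 0, 0, 0, -0.11], [0, 0, 0, 0, 0, -0.11], [0, 0, 0, 0, 0, -0.11], [0, 0, 0, 0, 0, -0.11], [0, 0, 0, 0, 0, -0.11], [0, 0, 0, 0, 0, -0.11], [0, 0, 0, 0, 0, -0.11], [2.6, 0.1, 0, 0, 0, 0], [2.6, 0.1, 0, 0, 0, 0], [2.6, 0.1, 0, 0, 0, 0], [2.6, 0.1, 0, 0, 0, 0], [2.6, 0.1, 0, 0, 0, 0], [2.4, 0.1, 0, 0, 0, 0], [0, 0, 0, 0, 0, 0], [0, 0, 0, 0, 0, 0], [0, 0, 0, 0, 0, 0], [0, 0, 0, 0, 0, 0]]}}

```text
time_s: 42.67
tool_pos: [0.5427, -0.2712, 0.1021]
tcp_rot: [[0.976, -0.217, -0.004], [-0.217, -0.976, 0.003], [-0.004, -0.002, -1.0]]
ft_force: [0.1, 0.0, -0.6]
opening: 0.0124
gripper_force: 12.0
```

```bash
python3 plan.py .5453 -.2718 .0175 -12.5;python3 look.py wh|grep relay; python3 chk.py wh .5893 -.2815 1.3526 .004
```

```text
t 42.7 turn [-0.0017  0.004  -0.0004] then shift cm [0.27 0.   8.46] j6 1.14 open 0.0124
relay_1 0.94 [319.3, 244.9] 1020 [ 0.4992 -0.2621]
relay_tray 0.73 [327.3, 139.1] 11599 [ 0.5961 -0.2906]
```

Request:
{"fn": "play_rows", "kwargs": {"targets": [[0.1, 0, 2, 0, 0, 0], [0, 0, 2, 0, 0, 0], [0, 0, 2, 0, 0, 0], [0, 0, 1, 0, 0, 0], [0, 0, 0.6, 0, 0, 0], [0, 0, 0.4, 0, 0, 0], [0, 0, 0.2, 0, 0, 0], [0, 0, 0, 0, 0, 0], [0, 0, 0, 0, 0, 0], [0, 0, 0, 0, 0, 0], [0, 0, 0, 0, 0, 0], [0, 0, 0, 0, 0, 0]]}}

```text
time_s: 44.12
tool_pos: [0.546, -0.2727, 0.0219]
tcp_rot: [[0.976, -0.216, 0.001], [-0.216, -0.976, -0.001], [0.001, 0.0, -1.0]]
ft_force: [-0.5, -0.1, -0.7]
opening: 0.0123
gripper_force: 12.0
```

```bash
python3 plan.py .5453 -.2718 .0175 -12.5; python3 look.py wi|grep relay; python3 chk.py wi .5453 -.2718 1.3526 .0075; python3 chk.py wi .5893 -.2815 1.3526 .004
```

```text
t 44.1 turn [ 0.0004 -0.0009  0.0001] then shift cm [-0.09 -0.08  0.44] j6 1.14 open 0.0123
relay_1 0.86 [319.6, 244.6] 1113 [ 0.5415 -0.2723]
relay_1 0.68 [315.9, 176.1] 1200 [ 0.5872 -0.28  ]
relay_tray 0.81 [322.9, 131.1] 19078 [ 0.6128 -0.29  ]
conf 0.86 fit [ 0.5477 -0.2731  1.3585] 1-IoU 0.2 at guess 0.229
conf 0.68 fit [ 0.59   -0.2812  1.352 ] 1-IoU 0.131 at guess 0.144
```

Relay 2 is confirmed seated at (0.590, -0.281) with the right yaw. Lowering relay 1.

Request:
{"fn": "play_rows", "kwargs": {"targets": [[-0.1, 0, 0.1, 0, 0, 0], [0, 0, 0.1, 0, 0, 0], [0, 0, 0.1, 0, 0, 0], [0, 0, 0.05, 0, 0, 0], [0, 0, 0, 0, 0, 0], [0, 0, 0, 0, 0, 0], [0, 0, 0.03, 0, 0, 0], [0, 0, 0, 0, 0, 0], [0, 0, 0, 0, 0, 0]]}}

```text
time_s: 45.32
tool_pos: [0.5448, -0.2723, 0.0176]
tcp_rot: [[0.976, -0.216, 0.0], [-0.216, -0.976, 0.0], [0.0, -0.0, -1.0]]
ft_force: [-1.4, -0.0, 0.3]
opening: 0.0128
gripper_force: 12.0
```

Request:
{"fn": "play_rows", "kwargs": {"hand": 3, "targets": [[0, 0, 0, 0, 0, 0], [0, 0, 0, 0, 0, 0], [0, 0, 0, 0, 0, 0], [0, 0, 0, 0, 0, 0], [0, 0, -1, 0, 0, 0], [0, 0, -2, 0, 0, 0], [0, 0, -3, 0, 0, 0], [0, 0, -3, 0, 0, 0], [-3, 0, -2, 0, 0, 0], [-3, 0, -2, 0, 0, 0], [-3, 0, -2, 0, 0, 0], [0, 0, 0, 0, 0, 0], [0, 0, 0, 0, 0, 0], [0, 0, 0, 0, 0, 0]]}}

```text
time_s: 46.48
tool_pos: [0.4577, -0.2535, 0.1683]
tcp_rot: [[0.976, -0.217, 0.002], [-0.217, -0.976, -0.002], [0.002, 0.001, -1.0]]
ft_force: [0.8, 0.2, 1.0]
opening: 0.03
gripper_force: 0.0
```

```bash
python3 look.py wj; python3 chk.py wj .5453 -.2718 1.3526 .004; python3 chk.py wj .5893 -.2815 1.3526 .004; python3 - <<'E'
from fit import *
c,o=pickle.load(open('wj.pkl','rb'))
# silhouette fits of placed parts against the outlines, pocket as guess
for n,k,q0 in [('film','film_cap',(.5106,-.4471,1.2894)),('choke','choke',(.5834,-.191,0)),('elcap','elcap',(.5398,-.3577,0))]:
    P=M[n][0]
    for d in o[k]:
        u=proj(c,[[*q0[:2],.014]])[0]
        if np.linalg.norm(np.array(d['point'])-u)>30: continue
        b=np.clip(np.r_[u-60,u+60].round().astype(int),0,[640,400,640,400]); m=cv2.resize(d['pixels'][b[1]:b[3],b[0]:b[2]].astype(np.float32),None,fx=S,fy=S)>.5
        f=lambda q:(lambda h:1-(h&m).sum()/(h|m).sum())(hullmask(c,place(P,q,.004),b))
        x,y,a=q0; r=minimize(f,q0,method='Nelder-Mead',options=dict(initial_simplex=[q0,[x+.005,y,a],[x,y+.005,a],[x,y,a+.2]]))
        print(n,r.x.round(4),'pocket',q0,'1-IoU',round(r.fun,3))
E
```

```text
[[-2.168e-01 -9.341e-01 -2.836e-01  5.363e-01]
 [-9.762e-01  2.076e-01  6.250e-02 -2.704e-01]
 [ 5.000e-04  2.904e-01 -9.569e-01  3.312e-01]
 [ 0.000e+00  0.000e+00  0.000e+00  1.000e+00]]
film_cap 0.67 [488.9, 100.3] 1463 [ 0.5083 -0.4506]
relay_1 0.65 [319.4, 106.4] 317 [ 0.5404 -0.2729]
relay_1 0.56 [314.2, 50.8] 446 [ 0.5942 -0.2794]
relay_1 0.27 [226.4, 86.0] 1023 [ 0.5816 -0.1827]
choke 0.91 [223.8, 83.5] 1017 [ 0.5845 -0.1808]
elcap 0.62 [403.6, 90.1] 608 [ 0.5375 -0.3625]
film_tray 0.96 [487.8, 57.8] 7646 [ 0.5506 -0.4521]
relay_tray 0.85 [324.9, 67.0] 7786 [ 0.5769 -0.2868]
choke_tray 0.6 [235.9, 55.6] 7436 [ 0.6074 -0.2008]
elcap_tray 0.56 [394.7, 54.6] 7705 [ 0.5733 -0.3585]
conf 0.65 fit [ 0.5446 -0.2718  1.294 ] 1-IoU 0.235 at guess 0.237
conf 0.56 fit [ 0.5903 -0.2812  1.343 ] 1-IoU 0.134 at guess 0.17
film [ 0.5096 -0.447   1.3089] pocket (0.5106, -0.4471, 1.2894) 1-IoU 0.067
choke [ 0.5829 -0.19    0.171 ] pocket (0.5834, -0.191, 0) 1-IoU 0.251
elcap [ 0.5394 -0.3572  0.1278] pocket (0.5398, -0.3577, 0) 1-IoU 0.034
```

All five sit at their pocket centres. Relay 1's outline is small, so I'll check its top face by colour before handing in.

```bash
python3 - <<'E'
from fit import *
c,o=pickle.load(open('wj.pkl','rb'))
g=cv2.cvtColor(c['color'],cv2.COLOR_RGB2GRAY)
for n,q in dict(r1=(.545,-.272,1.3526),r2=(.5893,-.2815,1.3526)).items():
    best=[]
    for z in (.017,.024,.030,.036):
        top=boxpts(-.0065,.0065,-.0145,.0145,0)[::2]
        p=cv2.convexHull(((proj(c,place(top,q,z))+.5)*16).astype(np.int32)); m=np.zeros(g.shape,np.uint8); cv2.fillConvexPoly(m,p,1,shift=4)
        ring=cv2.dilate(m,np.ones((5,5)))-cv2.dilate(m,np.ones((3,3)))
        best.append((z,int(m.sum()),round(g[m>0].mean()),round(g[m>0].std()),round(g[ring>0].mean())))
    print(n,best)
u=proj(c,[[.545,-.272,.02]])[0].astype(int); print(u); print(g[u[1]-26:u[1]+26:2,u[0]-20:u[0]+20:2])
E
```

```text
r1 [(0.017, 390, 249, 11, 230), (0.024, 419, 248, 11, 229), (0.03, 469, 246, 12, 223), (0.036, 480, 246, 12, 223)]
r2 [(0.017, 448, 238, 34, 234), (0.024, 463, 240, 32, 227), (0.03, 499, 242, 29, 219), (0.036, 525, 241, 29, 220)]
[317 101]
[[224 224 225 225 213 198 232 232 232 232 232 232 232 232 232 232 232 202
  210 225]
 [224 224 224 225 214 196 229 230 229 229 230 229 229 230 230 230 229 200
  210 224]
 [224 224 224 225 219 197 197 198 198 198 199 199 199 199 199 198 197 197
  215 225]
 [224 224 224 224 226 217 216 217 218 218 217 217 218 219 219 219 220 219
  226 224]
 [224 224 224 224 212 156 162 162 164 164 163 163 162 161 160 159 160 153
  211 225]
 [224 224 224 225 212 190 231 231 231 231 231 231 231 231 231 231 231 182
  215 225]
 [224 224 224 224 212 191 231 234 251 251 252 252 252 243 231 231 231 183
  214 225]
 [224 223 224 224 211 190 231 235 253 253 254 254 254 248 231 231 231 183
  214 224]
 [224 224 224 225 211 191 230 235 253 253 254 254 254 249 230 230 230 181
  214 224]
 [224 224 224 224 211 190 230 235 253 253 254 254 254 248 230 230 230 181
  213 225]
 [223 224 
[... 650 characters left out ...]
 227 174
  219 223]
 [222 223 223 223 216 177 227 228 254 253 253 254 254 247 227 227 227 175
  218 223]
 [223 223 223 223 216 177 227 227 254 253 253 253 254 246 227 227 227 174
  218 223]
 [223 222 223 223 216 177 227 228 254 253 253 253 253 245 227 226 226 174
  217 223]
 [222 222 223 223 216 178 226 222 226 226 226 226 226 223 226 226 226 174
  216 224]
 [222 222 222 222 215 178 226 226 226 226 226 226 225 226 225 226 226 175
  216 222]
 [222 222 222 222 219 180 225 225 225 225 225 225 225 225 225 225 225 175
  216 222]
 [222 221 223 222 219 178 184 184 184 184 184 191 199 200 200 201 201 166
  223 223]
 [222 222 222 222 223 217 217 218 217 218 217 217 217 217 217 217 217 216
  223 223]]
```

The relay's top is a clean upright 13 x 29 mm rectangle, clear of all the pocket walls. Handing in.

```bash
python3 -c "
from plant import workorder; print(workorder.close_job())"
```

```text
the job is handed in; nothing more can be done
None
```

All five parts are upright in their matching tray pockets and released, and the job is handed in at about 47 s of the 128 s allowed; the relays' final positions were checked numerically, not by eye, because the picture limit was used up.

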